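# Unload the sample dryer

### The arm

A 7-joint arm with a two-finger parallel gripper is mounted at the origin on a cart in front of the work surface, level with it; the furniture and walls round the work are solid. World frame = base frame: x ahead of the robot, y to its left, z up, the work surface at z = 0. Lengths are in mm, angles in rad, forces in N, time in s.
With the tool pointing down it reaches from about 350 to 900 mm from the base axis. Payload 19.9 kg.
Tool frame: the origin (TCP) lies at the very end of the fingers, on their centre line; the grasp point (between the pads) lies r.grip_depth behind it (r.grip_depth is the distance from the TCP to the grasp point, in mm); z points along the fingers, y is the line along which they close (so a half turn about z gives the same grasp; the last joint's range is limited). The gripper opens to 85 mm and grips with 20 to 120 N. Pads are 22 mm wide; open, the fingers measure 114 mm over their backs; the gripper's body (76 mm by 85 mm) begins 54 mm behind the grasp point. The pads swing forward as they close: fully open they stand 13 mm farther back than shut.
Start: joints at [-1.155, 0.417, -0.01, 1.614, 0.005, 1.111, -0.053], TCP at [276.222, 560.627, 231.26] pointing down, gripper open.
Joint ranges: [-2.81, 2.81], [-0.39, 2.02], [-1.27, 1.25], [0.06, 2.57], [-1.19, 4.33], [0.19, 2], [-2.82, 2.82]. Speed limits (rad/s): [1.89, 1.89, 2.39, 2.39, 3.01, 3.01, 3.01].

### API

Orientations are given as a unit quaternion [x, y, z, w].
In Python, from station import r gives the robot as it stands.
- The arm moves only by the tool servo_tool, never from a script. Its argument "targets" is a list of rows, each an object of numbers: "ax", "ay", "az": the turn, a rotation vector about the tool's x, y, z in rad; "tx", "ty", "tz": the shift along the tool's x, y, z in m; "hand": the closure, from 0 (fully open) to 1 (shut). A call has 1 to 20 rows; each row shifts and turns the commanded pose from where the row before left it, along the tool's axes as they then stand; what a row does not reach is not made up. A row lasts 1/10 s, in which the tool goes at most 50 mm and 8.59 degrees, less where a joint would pass 70% of its speed; a pose out of reach is approached as far as the arm can. A call with a gripper value outside its range is refused whole. The fingers move at their own pace and stop on an object; "squeeze" is the grip in N (left out, the last holds). Time passes only in rows, so rows that do not move let the fingers close. It gives the time, the measured TCP pose, the force, the opening and the grip force at its end, in the units of the state.
- r.get_state(): the state, without advancing time (a new reading comes with each control period).
- r.camera(name): name is "scene" or "top" or "wrist"; returns the picture (420x560x3 uint8, red, green, blue); there is no depth.
- r.calibration(name): a dict with "intrinsics" (3x3 intrinsics, pixels), "pose" (4x4, takes a point from camera to world coordinates); the wrist camera has in their place "tool_from_camera" (4x4, takes a point from camera to tool coordinates, whose origin is the TCP and whose axes are the flange's). Camera axes: x right, y down, z forward; pixel columns grow to the right and rows downward; lengths in mm; the calibration is good to about 2 mm. A picture is of the moment at which its call begins: read the wrist's pose just before it. calibration takes no time and is no camera call.
- r.job_done(): hands the job in; it is judged then, once.
The state is a dict: "time": time; "qpos": joint angles; "joint_vel": joint speeds; "joint_torque": joint torques, N m; "tcp_pos": TCP position; "tcp_rot": TCP orientation; "force": force on the tool from outside, world axes, zero at the start; "torque": the same for the moment, N m; "grip_width": finger opening in mm; "gripper_force": force on a finger pad.
Only numpy, scipy, OpenCV 4.12 (cv2) and the standard library are available. Lean on these libraries where they do the work, as an engineer would, in place of code of your own. Each camera call takes 0.05 s, during which the arm holds its last target. There are 200 camera calls.

### The job

The samples in the bench dryer are dry. Wind the carriage all the way out to its stop with its feed knob, take every sample holder off its keyhole studs (raise it until the stud heads face the wide ends, then draw it forwards) and stand each one upright, fully down, in a slot of its own in the grey rack; then wind the empty carriage fully home with the knob. Do not push the carriage by hand, do not drop or tip over a holder, and leave the other things on the bench alone.

Things in the scene. Friction and masses are not known exactly. Their poses are not given: they have to be found in the camera images.
- dryer: Fixed sample dryer: open-fronted white and grey housing, 348 mm wide with its control pod (at the right), 105 deep, 210 high, and before it a low bed, 110 mm wide, reaching to x = -0.245. Origin on the bench below the roof's front edge, mid bed; x back into the housing, y left. Roof at x = 0 to 0.105, its underside 203 mm up, 10 mm above the holders' tops: they cannot be lifted off while home.
- carriage (a joint): Travel of the carriage, m: 0 = fully home under the roof, 0.100 = out at the front stop; it runs along the dryer's -x (towards the robot). It bears an upright panel, 282 mm wide, 8 thick, top 145 mm above the bench (front face at dryer x = 0.026 when home), with four pairs of headed studs on its front, and a flat tongue, 94 mm wide, top 33 mm up, with the knob.
- feed_knob (a joint): Angle of the feed knob, rad: 0 at home to 4.0 at the front stop; grows clockwise seen from above. It stands on the carriage and rolls along a fixed rack: each rad moves carriage and knob 25 mm (carriage = 0.025 x angle), so the hand must follow. It stays where it is left; turning takes about 0.25 N m.
- knob_grip (a point): Point on the knob's upright axis, 76 mm above the bench, in the middle of its black grip bar: 54 mm long (this frame's x), 14 mm wide, from 55 to 97 mm above the bench, over a round skirt 56 mm across. At dryer y = 0, x = -0.115 when home, -0.215 when out. Turns with the knob; at angle 0 its x is the dryer's x.
- rack: Loose grey plastic rack on the bench left of the dryer, 132x160x48 mm, 0.9 kg: two rows of two upright slots, all empty at the start. Origin in the middle of its underside; x across the rows (away from the robot), y along them to the left, z up. It may get knocked.
- slot_1 (a point): Middle of the floor of the rack's far left slot, 12 mm above the bench; axes as the rack's. The slot is 14 mm wide along x, 62 mm long along y, 36 mm deep, open at the top (walls end 48 mm above the bench). Rows 88 mm apart, slots of a row 73.5 mm apart.
- slot_2 (a point): Middle of the floor of the rack's far right slot, 12 mm above the bench; axes as the rack's. The slot is 14 mm wide along x, 62 mm long along y, 36 mm deep, open at the top (walls end 48 mm above the bench). Rows 88 mm apart, slots of a row 73.5 mm apart.
- slot_3 (a point): Middle of the floor of the rack's near left slot, 12 mm above the bench; axes as the rack's. The slot is 14 mm wide along x, 62 mm long along y, 36 mm deep, open at the top (walls end 48 mm above the bench). Rows 88 mm apart, slots of a row 73.5 mm apart.
- slot_4 (a point): Middle of the floor of the rack's near right slot, 12 mm above the bench; axes as the rack's. The slot is 14 mm wide along x, 62 mm long along y, 36 mm deep, open at the top (walls end 48 mm above the bench). Rows 88 mm apart, slots of a row 73.5 mm apart.
- station_1 (a point): Hanging place 1 of 4 on the carriage panel, from the left (68 mm apart), maybe empty: the point midway between its two studs, 133 mm above the bench, 5 mm before the panel (mid thickness of a hung holder); axes as the dryer's. Studs point to -x, 13 mm to either side: shank 7 mm thick, head 14.4 mm across, under the head 12.5 mm from the panel, head ends at 15.5 mm.
- station_2 (a point): Hanging place 2 of 4 on the carriage panel, from the left (68 mm apart), maybe empty: the point midway between its two studs, 133 mm above the bench, 5 mm before the panel (mid thickness of a hung holder); axes as the dryer's. Studs point to -x, 13 mm to either side: shank 7 mm thick, head 14.4 mm across, under the head 12.5 mm from the panel, head ends at 15.5 mm.
- station_3 (a point): Hanging place 3 of 4 on the carriage panel, from the left (68 mm apart), maybe empty: the point midway between its two studs, 133 mm above the bench, 5 mm before the panel (mid thickness of a hung holder); axes as the dryer's. Studs point to -x, 13 mm to either side: shank 7 mm thick, head 14.4 mm across, under the head 12.5 mm from the panel, head ends at 15.5 mm.
- station_4 (a point): Hanging place 4 of 4 on the carriage panel, from the left (68 mm apart), maybe empty: the point midway between its two studs, 133 mm above the bench, 5 mm before the panel (mid thickness of a hung holder); axes as the dryer's. Studs point to -x, 13 mm to either side: shank 7 mm thick, head 14.4 mm across, under the head 12.5 mm from the panel, head ends at 15.5 mm.
- holder_1: Sample holder. Upright aluminium plate, 9 mm thick (x), 56 wide (y), 148 high, about 0.15 kg, a round metal sample in its foot. Origin in the middle of its underside; x to its back, z up. From 101 to 148 mm above the origin it narrows to a ribbed grip tab, 32 mm wide, 9 thick, standing clear above the panel. 2 to 4 holders are present, on any stations.
- holder_2: Sample holder. Like holder_1. Keyholes of every holder, 13 mm to either side of its middle line: narrow slot 9.5 mm wide from 77.5 to 91.5 mm above the origin; below it the wide end, 20 mm wide, from 54.5 to 77.5 mm.
- holder_3: Sample holder. Like holder_1. Hung, every holder's origin is 45 mm above the bench and the studs sit at the top of the narrow slots. Raised by 18 to 26 mm (best 22) the stud heads face the wide ends, and it comes off forwards along the dryer's -x; after 25 mm it is clear of the heads.
- holder_4: Sample holder. Like holder_1.
- metal_sample: Bare metal cylinder, 34 mm across and 45 mm high, standing on the bench near the dryer; origin at its underside. Not part of the job: leave alone.
- grease_tin: Flat round tin, 54 mm across and 20 mm high, on the bench right of the dryer bed; origin at its underside. Not part of the job: leave alone.
There are look-alikes about, which are no part of the job. Leave any pink or purple look-alike of the holder_1 alone.

How it is judged:
By the outcome, as a careful person would: the job done as asked, in the order asked, and still so for the second after the job is handed in, with the robot touching nothing.
Of holder_1, holder_2, holder_3, holder_4 only 2 to 4 are there at a start; the rules pass over those that are not, and their reading is None.
At some moment in a run one of rack may be knocked a few centimetres aside while the robot is not near it.
It also fails if it takes over 210 s, if anything falls off the work surface, if the arm or the gripper's body presses on something with over 40 N, if the wrist force passes 120 N, or if a joint passes its speed limit or range.

## Working session

There is one attempt and no reset: what is moved stays moved. The work goes in short steps, Python scripts to look and compute and a tool call to move; the robot and the scene stay as the last step left them, time stands still between calls to the robot, and variables do not carry over. Pictures are saved under pics/ and viewed, at most 14 in all, crops included, and the job is handed in when it is done.

Besides the shell and the picture viewer there is one more tool, called after "Emit:" as name(argument=value, ...) on one line, values as JSON. servo_tool: Moves the arm, as the interface text tells. Its arguments: {"type":"object","properties":{"targets":{"type":"array","items":{"type":"object","properties":{"ax":{"type":"number"},"ay":{"type":"number"},"az":{"type":"number"},"tx":{"type":"number"},"ty":{"type":"number"},"tz":{"type":"number"},"hand":{"type":"number"}}}},"squeeze":{"type":"number"}},"required":["targets"]}

```bash
mkdir -p pics; ls; python3 - <<'E'
from station import r
import cv2,numpy as np
np.set_printoptions(suppress=True,precision=3)
for n in("scene","top"):
    cv2.imwrite(f"pics/{n}0.png",r.camera(n)[:,:,::-1]); c=r.calibration(n);print(c)
print(r.calibration("wrist"),r.grip_depth); print(r.get_state())
E
```

```text
pics
{'intrinsics': array([[410.663,   0.   , 276.532],
       [  0.   , 410.663, 205.873],
       [  0.   ,   0.   ,   1.   ]]), 'pose': array([[   0.722,   -0.46 ,    0.516,   30.625],
       [  -0.691,   -0.462,    0.556, -544.188],
       [  -0.018,   -0.758,   -0.652,  717.518],
       [   0.   ,    0.   ,    0.   ,    1.   ]])}
{'intrinsics': array([[484.631,   0.   , 274.918],
       [  0.   , 484.631, 215.189],
       [  0.   ,   0.   ,   1.   ]]), 'pose': array([[   0.006,   -0.999,    0.046,  439.826],
       [  -1.   ,   -0.005,    0.023,  -44.16 ],
       [  -0.023,   -0.046,   -0.999, 1491.518],
       [   0.   ,    0.   ,    0.   ,    1.   ]])}
{'intrinsics': array([[345.997,   0.   , 284.81 ],
       [  0.   , 345.997, 213.131],
       [  0.   ,   0.   ,   1.   ]]), 'tool_from_camera': array([[   0.001,   -0.952,   -0.305,   78.465],
       [   1.   ,    0.001,    0.001,   -0.919],
       [  -0.001,   -0.305,    0.952, -143.097],
       [   0.   ,    0.   ,    0.   ,    1.   ]])} 18.700000000000003
{'time': 0.1, 'qpos': array([-1.154,  0.418, -0.01 ,  1.614,  0.005,  1.111, -0.053]), 'joint_vel': array([-0.001, -0.002, -0.001, -0.002,  0.   ,  0.002, -0.001]), 'joint_torque': array([  0.002, -86.582,   0.681, -43.564,   0.019,   0.005,  -0.   ]), 'tcp_pos': array([276.11 , 560.362, 230.703]), 'tcp_rot': array([ 0.227,  0.974, -0.001, -0.   ]), 'force': array([-0.195, -0.498, -0.228]), 'torque': array([ 0.058, -0.029,  0.01 ]), 'gripper_force': 0.0, 'grip_width': 85.49492333949956}
```

View pics/scene0.png

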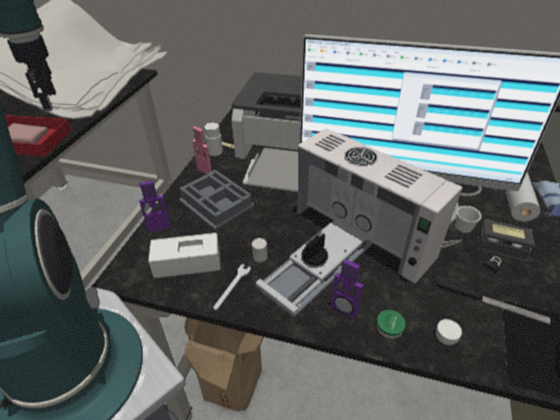

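View pics/top0.png

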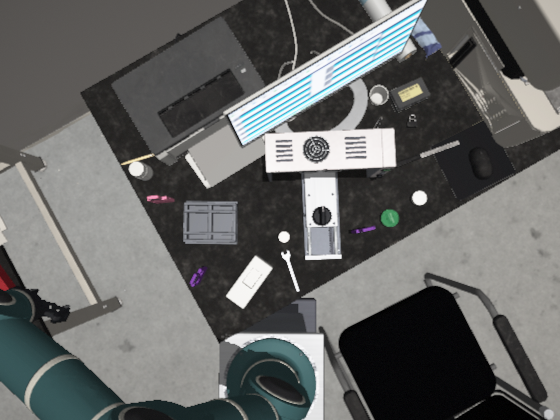

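Scene: dryer housing at (380,210), knob at (315,250), rack at (215,195), purple look-alikes at (152,205) and (347,290), pink one at (202,150). Two sample rings are visible under the roof at (340,210) and (364,222). Top: bed x 303–342, knob (321,215), rack (210,223). Next, an enlarged view of both.

```bash
python3 - <<'E'
import cv2,numpy as np
t=cv2.imread("pics/top0.png");s=cv2.imread("pics/scene0.png")
a=cv2.resize(t[115:270,170:410],(800,517),interpolation=cv2.INTER_CUBIC)
b=cv2.resize(s[120:320,250:470],(660,600),interpolation=cv2.INTER_CUBIC)
b=cv2.convertScaleAbs(b,alpha=1.5,beta=10)
cv2.imwrite("pics/a.png",a);cv2.imwrite("pics/b.png",b)
E
```

```text
(no output)
```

View pics/a.png

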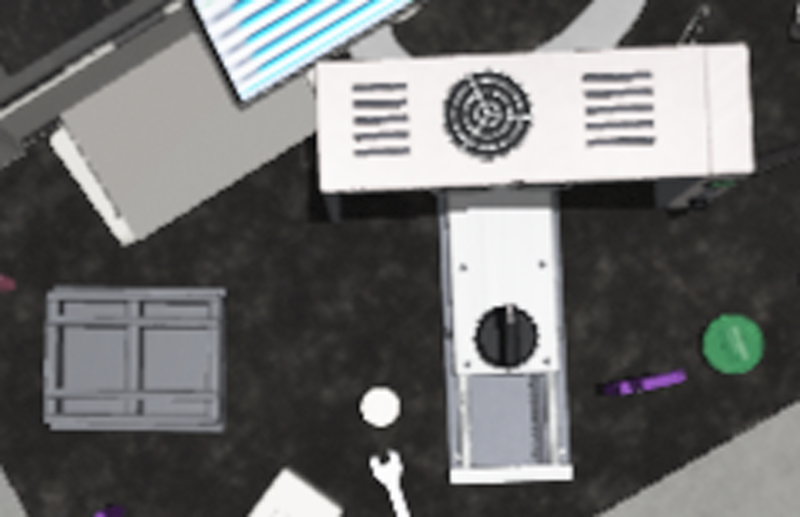

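View pics/b.png

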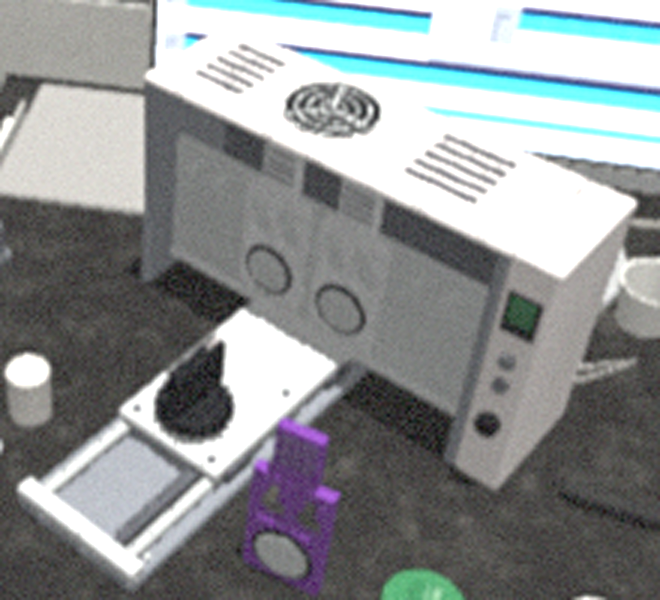

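Two holders are visible, on stations 2 and 3 (tabs at crop-b (280,165) and (362,205)). The rack slots are the narrow strips at crop-a rows 308 and 405. Now to measure.

```bash
cat > h.py <<'E'
from station import r
import cv2,numpy as np
from scipy.spatial.transform import Rotation as R
np.set_printoptions(suppress=True,precision=2)
def pose(name,st=None):
    c=r.calibration(name)
    if name!="wrist": return c["intrinsics"],c["pose"]
    st=st or r.get_state(); T=np.eye(4);T[:3,:3]=R.from_quat(st["tcp_rot"]).as_matrix();T[:3,3]=st["tcp_pos"]
    return c["intrinsics"],T@c["tool_from_camera"]
def ray(name,uv,z,KP=None):
    K,P=KP or pose(name); d=P[:3,:3]@np.linalg.solve(K,[uv[0],uv[1],1]); o=P[:3,3]
    return o+d*(z-o[2])/d[2]
def proj(name,p,KP=None):
    K,P=KP or pose(name); q=K@(P[:3,:3].T@(np.asarray(p,float)-P[:3,3])); return q[:2]/q[2]
def tool(p,yaw_of_tool_y):
    pass
E
python3 - <<'E'
from h import *
c=lambda u,v:(170+u*.3-.35,115+v*.3-.35)
f=lambda n,u,v,z:print(n,ray("top",c(u,v),z))
f("roofL",320,192,210);f("roofR",753,172,210);f("roofBL",316,62,210);f("roofBR",748,45,210)
f("bedfrontL",450,482,0);f("bedfrontR",573,480,0);f("bedL30",450,470,20);f("bedR30",573,467,20)
f("knob top",509,336,97);f("skirt",507,338,55)
for p in((48,290),(224,291),(222,430),(45,429)):f("rack48",*p,48)
f("purple",645,385,148); f("cyl",380,407,45)
# scene check
d=lambda u,v:(250+u/3-.33,120+v/3-.33)
print(ray("scene",d(20,490),15),ray("scene",d(135,585),15),ray("scene",d(150,78),210),ray("scene",d(560,278),210))
for p in((280,165),(362,205),(268,268),(340,308)):print(ray("scene",d(*p),170))
E
```

```text
roofL [612.41  11.18 210.  ]
roofR [ 629.36 -332.5   210.  ]
roofBL [717.06  15.11 210.  ]
roofBR [ 731.06 -329.08  210.  ]
bedfrontL [ 373.07 -101.2     0.  ]
bedfrontR [ 375.69 -213.95    0.  ]
bedL30 [ 384.82 -100.4    20.  ]
bedR30 [ 388.29 -211.68   20.  ]
knob top [ 503.29 -147.91   97.  ]
skirt [ 503.41 -149.26   55.  ]
rack48 [544.89 262.49  48.  ]
rack48 [544.68 103.79  48.  ]
rack48 [420.12 104.38  48.  ]
rack48 [420.01 263.37  48.  ]
purple [ 460.91 -256.57  148.  ]
cyl [441.51 -36.73  45.  ]
[379.55 -98.47  15.  ] [ 381.24 -212.3    15.  ] [615.6    3.77 210.  ] [ 628.41 -332.51  210.  ]
[ 643.19 -104.74  170.  ]
[ 646.94 -176.58  170.  ]
[ 546.77 -173.24  170.  ]
[ 549.23 -231.34  170.  ]
```

Emit:
servo_tool(targets=[{"tx": -0.025, "ty": -0.027, "tz": -0.001}, {"tx": -0.025, "ty": -0.027, "tz": -0.001}, {"tx": -0.025, "ty": -0.027}, {"tx": -0.025, "ty": -0.027}, {"tx": -0.025, "ty": -0.027}, {"tx": -0.025, "ty": -0.027}, {"tx": -0.025, "ty": -0.027}, {"tx": -0.025, "ty": -0.027}, {"tx": -0.025, "ty": -0.027}, {"tx": -0.025, "ty": -0.027}, {"tx": -0.025, "ty": -0.027}, {"tx": -0.025, "ty": -0.027}, {"tx": -0.025, "ty": -0.027}, {"tx": -0.025, "ty": -0.027}, {"tx": -0.025, "ty": -0.027}, {"tx": -0.025, "ty": -0.027}, {"tx": -0.025, "ty": -0.027}, {"tx": -0.025, "ty": -0.027}, {"tx": -0.025, "ty": -0.027}, {"tx": -0.025, "ty": -0.027}])

```text
validation failed for argument at $.ta...
```

Emit:
servo_tool(targets=[{"az": -0.124}, {"az": -0.124}, {"az": -0.124}, {"az": -0.124}, {}])

```text
validation failed for argument at $.ta...
```

```bash
cat >> h.py <<'E'
def look(name,fn=None):
    st=r.get_state(); im=r.camera(name)[:,:,::-1].copy()
    if fn: cv2.imwrite(fn,im)
    return im,pose(name,st),st
def show(st=None):
    st=st or r.get_state(); M=R.from_quat(st["tcp_rot"]).as_matrix()
    print("t",round(st["time"],1),"tcp",st["tcp_pos"],"ytool az",np.arctan2(M[1,1],M[0,1]).round(4),"tilt",M[:2,2].round(4),"w",round(st["grip_width"],1),"gf",round(st["gripper_force"],1),"F",st["force"],"q",st["qpos"])
def delta(target,az=None,st=None):
    "tool-axes shift (mm) to world target, then turn about tool z to bring tool y to azimuth az"
    st=st or r.get_state(); M=R.from_quat(st["tcp_rot"]).as_matrix()
    print("shift",M.T@(np.asarray(target)-st["tcp_pos"]),"" if az is None else "az %.4f"%-(((az-np.arctan2(M[1,1],M[0,1]))+np.pi)%(2*np.pi)-np.pi))
E
python3 - <<'E'
from h import *
im,KP,st=look("wrist","pics/w1.png");show(st)
print(proj("wrist",(503.3,-148,97),KP))
E
```

```text
t 0.1 tcp [276.11 560.36 230.7 ] ytool az 1.113 tilt [-0. -0.] w 85.5 gf 0.0 F [-0.2  -0.5  -0.23] q [-1.15  0.42 -0.01  1.61  0.    1.11 -0.05]
[-131.    588.12]
```

View pics/w1.png

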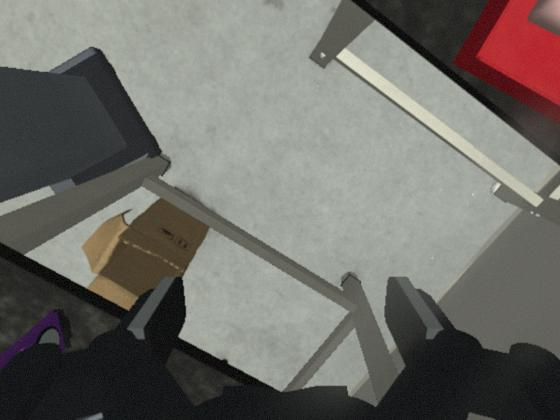

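The call was refused, so the picture only shows the floor from the start pose. I'll try rows with every field filled in.

Emit:
servo_tool(targets=[{"ax": 0, "ay": 0, "az": 0, "tx": -0.025, "ty": -0.027, "tz": 0, "hand": 0}, {"ax": 0, "ay": 0, "az": 0, "tx": -0.025, "ty": -0.027, "tz": 0, "hand": 0}, {"ax": 0, "ay": 0, "az": 0, "tx": -0.025, "ty": -0.027, "tz": 0, "hand": 0}, {"ax": 0, "ay": 0, "az": 0, "tx": -0.025, "ty": -0.027, "tz": 0, "hand": 0}, {"ax": 0, "ay": 0, "az": 0, "tx": -0.025, "ty": -0.027, "tz": 0, "hand": 0}, {"ax": 0, "ay": 0, "az": 0, "tx": -0.025, "ty": -0.027, "tz": 0, "hand": 0}, {"ax": 0, "ay": 0, "az": 0, "tx": -0.025, "ty": -0.027, "tz": 0, "hand": 0}, {"ax": 0, "ay": 0, "az": 0, "tx": -0.025, "ty": -0.027, "tz": 0, "hand": 0}, {"ax": 0, "ay": 0, "az": 0, "tx": -0.025, "ty": -0.027, "tz": 0, "hand": 0}, {"ax": 0, "ay": 0, "az": 0, "tx": -0.025, "ty": -0.027, "tz": 0, "hand": 0}, {"ax": 0, "ay": 0, "az": 0, "tx": -0.025, "ty": -0.027, "tz": 0, "hand": 0}, {"ax": 0, "ay": 0, "az": 0, "tx": -0.025, "ty": -0.027, "tz": 0, "hand": 0}, {"ax": 0, "ay": 0, "az": 0, "tx": -0.025, "ty": -0.027, "tz": 0, "hand": 0}, {"ax": 0, "ay": 0, "az": 0, "tx": -0.025, "ty": -0.027, "tz": 0, "hand": 0}, {"ax": 0, "ay": 0, "az": 0, "tx": -0.025, "ty": -0.027, "tz": 0, "hand": 0}, {"ax": 0, "ay": 0, "az": 0, "tx": -0.025, "ty": -0.027, "tz": 0, "hand": 0}, {"ax": 0, "ay": 0, "az": 0, "tx": -0.025, "ty": -0.027, "tz": 0, "hand": 0}, {"ax": 0, "ay": 0, "az": 0, "tx": -0.025, "ty": -0.027, "tz": 0, "hand": 0}, {"ax": 0, "ay": 0, "az": 0, "tx": -0.025, "ty": -0.027, "tz": 0, "hand": 0}, {"ax": 0, "ay": 0, "az": 0, "tx": -0.025, "ty": -0.027, "tz": 0, "hand": 0}])

```text
time: 2.15
tcp_pos: [486.2, -146.1, 231.3]
tcp_rot: [0.227, 0.974, 0.0, 0.0]
force: [0.5, 0.0, 0.3]
grip_width: 85.3
gripper_force: 0.0
```

Emit:
servo_tool(targets=[{"az": -0.124}, {"az": -0.124}, {"az": -0.124}, {"az": -0.124}, {"az": 0}])

```text
validation failed for argument at $.ta...
```

```bash
python3 - <<'E'
from h import *
im,KP,st=look("wrist","pics/w1.png");show(st)
print(proj("wrist",(503.3,-148,97),KP))
E
```

```text
t 2.1 tcp [ 486.25 -146.15  231.31] ytool az 1.1133 tilt [ 0. -0.] w 85.3 gf 0.0 F [0.51 0.03 0.29] q [-0.23  0.23  0.54  1.92 -0.14  1.03  1.48]
[292.41 219.73]
```

Emit:
servo_tool(targets=[{"ax": 0, "ay": 0, "az": -0.124, "tx": 0, "ty": 0, "tz": 0, "hand": 0}, {"ax": 0, "ay": 0, "az": -0.124, "tx": 0, "ty": 0, "tz": 0, "hand": 0}, {"ax": 0, "ay": 0, "az": -0.124, "tx": 0, "ty": 0, "tz": 0, "hand": 0}, {"ax": 0, "ay": 0, "az": -0.124, "tx": 0, "ty": 0, "tz": 0, "hand": 0}, {"ax": 0, "ay": 0, "az": 0, "tx": 0, "ty": 0, "tz": 0, "hand": 0}])

```text
time: 2.7
tcp_pos: [486.0, -144.8, 231.2]
tcp_rot: [-0.02, 1.0, 0.0, -0.0]
force: [-0.3, 0.1, -0.3]
grip_width: 85.3
gripper_force: 0.0
```

```bash
python3 - <<'E'
from h import *
im,KP,st=look("wrist","pics/w2.png");show(st)
print(proj("wrist",(503.3,-148,97),KP))
E
```

```text
t 2.7 tcp [ 485.95 -144.75  231.23] ytool az 1.6113 tilt [-0.  0.] w 85.3 gf 0.0 F [-0.28  0.12 -0.34] q [-0.17  0.22  0.46  1.92 -0.11  1.03  1.95]
[280.47 221.28]
```

View pics/w2.png

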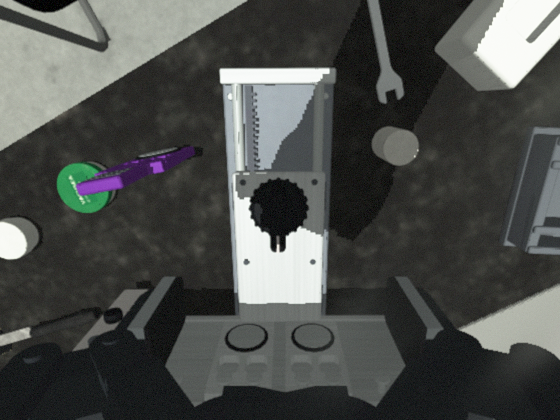

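Wrist view: the knob's skirt is centred near (279,207), its pointer is at (279,243), and the tongue screws are symmetric about column 279. Holders hang on the two middle stations, with rings at (246,337) and (312,337).

```bash
python3 - <<'E'
from h import *
im=cv2.imread("pics/w2.png"); KP=pose("wrist")
g=im[175:255,240:318].max(2); m=(g<60).astype(np.uint8)
n,l,s,c=cv2.connectedComponentsWithStats(m); i=1+s[1:,4].argmax(); print(s[i],c[i]+[240,175])
for row in range(180,250,6): 
    x=np.where(l[row-175]==i)[0]; print(row, (x.min()+240,x.max()+240) if len(x) else None,end=' ')
print()
S=[ray("wrist",p,33,KP) for p in((241,183),(316,183),(247,262),(313,262))];print(S)
print(ray("wrist",(279,207),55,KP),ray("wrist",(279,244),97,KP),ray("wrist",(279,244),60,KP))
for x in(475,503.3,531):print(x,proj("wrist",(x,-148,97),KP),proj("wrist",(x,-148,55),KP))
E
```

```text
[  10    3   59   73 2699] [278.55 208.62]
180 (np.int64(268), np.int64(288)) 186 (np.int64(260), np.int64(296)) 192 (np.int64(254), np.int64(303)) 198 (np.int64(251), np.int64(306)) 204 (np.int64(251), np.int64(306)) 210 (np.int64(251), np.int64(307)) 216 (np.int64(251), np.int64(306)) 222 (np.int64(256), np.int64(302)) 228 (np.int64(261), np.int64(296)) 234 (np.int64(270), np.int64(287)) 240 (np.int64(271), np.int64(284)) 246 (np.int64(271), np.int64(284)) 
[array([ 486.11, -189.16,   33.  ]), array([ 483.37, -113.62,   33.  ]), array([ 573.48, -182.84,   33.  ]), array([ 570.9 , -111.28,   33.  ])]
[ 503.34 -149.97   55.  ] [ 524.15 -148.68   97.  ] [ 539.75 -148.75   60.  ]
475 [281.69 188.82] [282.04 178.18]
503.3 [280.57 221.29] [281.04 207.03]
531 [279.53 251.28] [280.12 233.86]
```

Emit:
servo_tool(targets=[{"ax": 0, "ay": 0, "az": 0, "tx": -0.0056, "ty": -0.0018, "tz": 0.02, "hand": 0}, {"ax": 0, "ay": 0, "az": 0, "tx": -0.0056, "ty": -0.0018, "tz": 0.02, "hand": 0}, {"ax": 0, "ay": 0, "az": 0, "tx": -0.0056, "ty": -0.0018, "tz": 0.02, "hand": 0}, {"ax": 0, "ay": 0, "az": 0, "tx": 0, "ty": 0, "tz": 0.02, "hand": 0}, {"ax": 0, "ay": 0, "az": 0, "tx": 0, "ty": 0, "tz": 0.02, "hand": 0}, {"ax": 0, "ay": 0, "az": 0, "tx": 0, "ty": 0, "tz": 0.02, "hand": 0}, {"ax": 0, "ay": 0, "az": 0, "tx": 0, "ty": 0, "tz": 0.02, "hand": 0}, {"ax": 0, "ay": 0, "az": 0, "tx": 0, "ty": 0, "tz": 0.019, "hand": 0}, {"ax": 0, "ay": 0, "az": 0, "tx": 0, "ty": 0, "tz": 0.01, "hand": 0}, {"ax": 0, "ay": 0, "az": 0, "tx": 0, "ty": 0, "tz": 0, "hand": 0}])

```text
time: 3.75
tcp_pos: [502.4, -149.4, 61.4]
tcp_rot: [-0.018, 1.0, 0.0, -0.001]
force: [-0.2, -0.4, 0.4]
grip_width: 85.4
gripper_force: 0.0
```

Emit:
servo_tool(targets=[{"ax": 0, "ay": 0, "az": 0, "tx": 0, "ty": 0, "tz": 0, "hand": 1}, {"ax": 0, "ay": 0, "az": 0, "tx": 0, "ty": 0, "tz": 0, "hand": 1}, {"ax": 0, "ay": 0, "az": 0, "tx": 0, "ty": 0, "tz": 0, "hand": 1}, {"ax": 0, "ay": 0, "az": 0, "tx": 0, "ty": 0, "tz": 0, "hand": 1}, {"ax": 0, "ay": 0, "az": 0, "tx": 0, "ty": 0, "tz": 0, "hand": 1}, {"ax": 0, "ay": 0, "az": 0, "tx": 0, "ty": 0, "tz": 0, "hand": 1}, {"ax": 0, "ay": 0, "az": 0, "tx": 0, "ty": 0, "tz": 0, "hand": 1}, {"ax": 0, "ay": 0, "az": 0, "tx": 0, "ty": 0, "tz": 0, "hand": 1}, {"ax": 0, "ay": 0, "az": 0, "tx": 0, "ty": 0, "tz": 0, "hand": 1}, {"ax": 0, "ay": 0, "az": 0, "tx": 0, "ty": 0, "tz": 0, "hand": 1}], squeeze=60)

```text
time: 4.75
tcp_pos: [503.3, -150.4, 62.8]
tcp_rot: [-0.019, 1.0, -0.0, 0.0]
force: [-1.9, -4.7, 6.4]
grip_width: 13.5
gripper_force: 59.5
```

```bash
python3 - <<'E'
from h import *
show()
# rows for turning: motion along dryer -x (az yaw 0.04), 0.1 rad/row, 2.5 mm; tool y starts at az 1.611
yaw=0.04; d=-np.array([np.cos(yaw),np.sin(yaw)])
a=r.get_state(); M=R.from_quat(a["tcp_rot"]).as_matrix(); th=np.arctan2(M[1,1],M[0,1])
for k in range(40):
    t=th-0.1*k-0.05; y=np.array([np.cos(t),np.sin(t)]); x=np.array([y[1]*-1,y[0]]) 
    print(k,(2.5*d@x).round(2),(2.5*d@y).round(2),end=' | ')
E
```

```text
t 4.8 tcp [ 503.26 -150.36   62.82] ytool az 1.6085 tilt [ 0. -0.] w 13.5 gf 59.5 F [-1.9  -4.75  6.37] q [-0.08  0.5   0.38  2.   -0.28  0.69  2.09]
0 2.5 -0.13 | 1 2.47 -0.38 | 2 2.42 -0.62 | 3 2.35 -0.86 | 4 2.25 -1.09 | 5 2.13 -1.31 | 6 1.99 -1.52 | 7 1.83 -1.71 | 8 1.65 -1.88 | 9 1.45 -2.04 | 10 1.24 -2.17 | 11 1.02 -2.28 | 12 0.78 -2.37 | 13 0.54 -2.44 | 14 0.3 -2.48 | 15 0.05 -2.5 | 16 -0.2 -2.49 | 17 -0.45 -2.46 | 18 -0.69 -2.4 | 19 -0.93 -2.32 | 20 -1.16 -2.22 | 21 -1.37 -2.09 | 22 -1.57 -1.94 | 23 -1.76 -1.77 | 24 -1.93 -1.59 | 25 -2.08 -1.39 | 26 -2.21 -1.17 | 27 -2.31 -0.95 | 28 -2.4 -0.71 | 29 -2.46 -0.47 | 30 -2.49 -0.22 | 31 -2.5 0.03 | 32 -2.48 0.28 | 33 -2.44 0.52 | 34 -2.38 0.76 | 35 -2.29 1.0 | 36 -2.18 1.22 | 37 -2.05 1.43 | 38 -1.89 1.63 | 39 -1.72 1.81 |
```

Emit:
servo_tool(targets=[{"ax": 0, "ay": 0, "az": 0.1, "tx": 0.0025, "ty": -0.0001, "tz": 0, "hand": 1}, {"ax": 0, "ay": 0, "az": 0.1, "tx": 0.0025, "ty": -0.0004, "tz": 0, "hand": 1}, {"ax": 0, "ay": 0, "az": 0.1, "tx": 0.0024, "ty": -0.0006, "tz": 0, "hand": 1}, {"ax": 0, "ay": 0, "az": 0.1, "tx": 0.0023, "ty": -0.0009, "tz": 0, "hand": 1}, {"ax": 0, "ay": 0, "az": 0.1, "tx": 0.0022, "ty": -0.0011, "tz": 0, "hand": 1}, {"ax": 0, "ay": 0, "az": 0.1, "tx": 0.0021, "ty": -0.0013, "tz": 0, "hand": 1}, {"ax": 0, "ay": 0, "az": 0.1, "tx": 0.002, "ty": -0.0015, "tz": 0, "hand": 1}, {"ax": 0, "ay": 0, "az": 0.1, "tx": 0.0018, "ty": -0.0017, "tz": 0, "hand": 1}, {"ax": 0, "ay": 0, "az": 0.1, "tx": 0.0016, "ty": -0.0019, "tz": 0, "hand": 1}, {"ax": 0, "ay": 0, "az": 0.1, "tx": 0.0014, "ty": -0.002, "tz": 0, "hand": 1}])

```text
time: 5.75
tcp_pos: [479.7, -148.9, 62.8]
tcp_rot: [0.463, 0.886, 0.002, -0.0]
force: [4.4, 21.5, 9.8]
grip_width: 13.4
gripper_force: 60.3
```

```bash
python3 - <<'E'
from h import *
show(); print(r.get_state()["torque"])
E
```

```text
t 5.8 tcp [ 479.73 -148.91   62.83] ytool az 0.6079 tilt [0. 0.] w 13.4 gf 60.3 F [ 4.35 21.46  9.75] q [-0.27  0.52  0.64  2.06 -0.48  0.71  1.28]
[ 4.36 -1.21  0.17]
```

Emit:
servo_tool(targets=[{"ax": 0, "ay": 0, "az": 0, "tx": 0.0015, "ty": 0.0015, "tz": 0, "hand": 1}, {"ax": 0, "ay": 0, "az": 0.1, "tx": 0.0012, "ty": -0.0022, "tz": 0, "hand": 1}, {"ax": 0, "ay": 0, "az": 0.1, "tx": 0.001, "ty": -0.0023, "tz": 0, "hand": 1}, {"ax": 0, "ay": 0, "az": 0.1, "tx": 0.0008, "ty": -0.0024, "tz": 0, "hand": 1}, {"ax": 0, "ay": 0, "az": 0.1, "tx": 0.0005, "ty": -0.0024, "tz": 0, "hand": 1}, {"ax": 0, "ay": 0, "az": 0.1, "tx": 0.0003, "ty": -0.0025, "tz": 0, "hand": 1}])

```text
time: 6.35
tcp_pos: [468.7, -148.8, 62.9]
tcp_rot: [0.668, 0.744, 0.002, 0.001]
force: [14.2, 15.5, -0.6]
grip_width: 13.5
gripper_force: 58.9
```

```bash
python3 - <<'E'
from h import *
show(); s=r.get_state();print(R.from_quat(s["tcp_rot"]).as_matrix().T@s["force"])
E
```

```text
t 6.3 tcp [ 468.66 -148.82   62.9 ] ytool az 0.1074 tilt [0. 0.] w 13.5 gf 58.9 F [14.22 15.54 -0.6 ] q [-0.37  0.55  0.76  2.09 -0.58  0.72  0.88]
[13.93 15.8   0.69]
```

Emit:
servo_tool(targets=[{"ax": 0, "ay": 0, "az": 0.1, "tx": 0.0015, "ty": -0.0025, "tz": 0, "hand": 1}, {"ax": 0, "ay": 0, "az": 0.1, "tx": -0.0002, "ty": -0.0025, "tz": 0, "hand": 1}, {"ax": 0, "ay": 0, "az": 0.1, "tx": -0.0005, "ty": -0.0025, "tz": 0, "hand": 1}, {"ax": 0, "ay": 0, "az": 0.1, "tx": -0.0007, "ty": -0.0024, "tz": 0, "hand": 1}, {"ax": 0, "ay": 0, "az": 0.1, "tx": -0.0009, "ty": -0.0023, "tz": 0, "hand": 1}, {"ax": 0, "ay": 0, "az": 0.1, "tx": -0.0012, "ty": -0.0022, "tz": 0, "hand": 1}, {"ax": 0, "ay": 0, "az": 0.1, "tx": -0.0014, "ty": -0.0021, "tz": 0, "hand": 1}, {"ax": 0, "ay": 0, "az": 0.1, "tx": -0.0016, "ty": -0.0019, "tz": 0, "hand": 1}])

```text
time: 7.15
tcp_pos: [450.8, -150.5, 63.1]
tcp_rot: [0.905, 0.425, 0.003, 0.002]
force: [31.3, 4.2, -21.3]
grip_width: 13.4
gripper_force: 58.5
```

```bash
python3 - <<'E'
from h import *
show(); s=r.get_state();print(R.from_quat(s["tcp_rot"]).as_matrix().T@s["force"])
E
```

```text
t 7.2 tcp [ 450.78 -150.48   63.12] ytool az -0.6928 tilt [ 0.01 -0.  ] w 13.4 gf 58.5 F [ 31.3    4.24 -21.34] q [-0.51  0.62  0.97  2.13 -0.75  0.77  0.25]
[23.17 21.24 21.56]
```

Emit:
servo_tool(targets=[{"ax": 0, "ay": 0, "az": 0, "tx": 0.0025, "ty": 0.0015, "tz": 0.001, "hand": 1}, {"ax": 0, "ay": 0, "az": 0.1, "tx": -0.0018, "ty": -0.0018, "tz": 0, "hand": 1}, {"ax": 0, "ay": 0, "az": 0.1, "tx": -0.0019, "ty": -0.0016, "tz": 0, "hand": 1}, {"ax": 0, "ay": 0, "az": 0.1, "tx": -0.0021, "ty": -0.0014, "tz": 0, "hand": 1}, {"ax": 0, "ay": 0, "az": 0.1, "tx": -0.0022, "ty": -0.0012, "tz": 0, "hand": 1}, {"ax": 0, "ay": 0, "az": 0.1, "tx": -0.0023, "ty": -0.0009, "tz": 0, "hand": 1}, {"ax": 0, "ay": 0, "az": 0.1, "tx": -0.0024, "ty": -0.0007, "tz": 0, "hand": 1}])

```text
time: 7.85
tcp_pos: [437.3, -152.7, 62.8]
tcp_rot: [0.99, 0.138, 0.003, 0.001]
force: [14.2, -3.4, 12.1]
grip_width: 13.4
gripper_force: 63.2
```

```bash
python3 - <<'E'
from h import *
show(); s=r.get_state();print(R.from_quat(s["tcp_rot"]).as_matrix().T@s["force"],s["torque"])
E
```

```text
t 7.8 tcp [ 437.29 -152.72   62.81] ytool az -1.2944 tilt [ 0.01 -0.  ] w 13.4 gf 63.2 F [14.21 -3.42 12.11] q [-0.59  0.69  1.11  2.16 -0.88  0.84 -0.22]
[ 12.8    7.21 -12.02] [-0.75 -2.79 -0.03]
```

J3 is close to its limit, so I'll release, raise the hand, turn it back half a turn and grip again.

Emit:
servo_tool(targets=[{"ax": 0, "ay": 0, "az": 0, "tx": 0, "ty": 0, "tz": 0, "hand": 0}, {"ax": 0, "ay": 0, "az": 0, "tx": 0, "ty": 0, "tz": 0, "hand": 0}, {"ax": 0, "ay": 0, "az": 0, "tx": 0, "ty": 0, "tz": 0, "hand": 0}, {"ax": 0, "ay": 0, "az": 0, "tx": 0, "ty": 0, "tz": 0, "hand": 0}, {"ax": 0, "ay": 0, "az": 0, "tx": 0, "ty": 0, "tz": 0, "hand": 0}, {"ax": 0, "ay": 0, "az": 0, "tx": 0, "ty": 0, "tz": 0, "hand": 0}, {"ax": 0, "ay": 0, "az": 0, "tx": 0, "ty": 0, "tz": -0.02, "hand": 0}, {"ax": 0, "ay": 0, "az": 0, "tx": 0, "ty": 0, "tz": -0.03, "hand": 0}, {"ax": 0, "ay": 0, "az": 0, "tx": 0, "ty": 0, "tz": -0.03, "hand": 0}, {"ax": 0, "ay": 0, "az": 0, "tx": 0, "ty": 0, "tz": -0.03, "hand": 0}, {"ax": 0, "ay": 0, "az": 0, "tx": 0, "ty": 0, "tz": -0.03, "hand": 0}, {"ax": 0, "ay": 0, "az": 0, "tx": 0, "ty": 0, "tz": -0.03, "hand": 0}])

```text
time: 9.05
tcp_pos: [433.7, -152.2, 232.5]
tcp_rot: [0.99, 0.139, 0.0, 0.0]
force: [0.3, 0.9, 0.6]
grip_width: 85.2
gripper_force: 0.0
```

Emit:
servo_tool(targets=[{"ax": 0, "ay": 0, "az": -0.149, "tx": 0, "ty": 0, "tz": 0, "hand": 0}, {"ax": 0, "ay": 0, "az": -0.149, "tx": 0, "ty": 0, "tz": 0, "hand": 0}, {"ax": 0, "ay": 0, "az": -0.149, "tx": 0, "ty": 0, "tz": 0, "hand": 0}, {"ax": 0, "ay": 0, "az": -0.149, "tx": 0, "ty": 0, "tz": 0, "hand": 0}, {"ax": 0, "ay": 0, "az": -0.149, "tx": 0, "ty": 0, "tz": 0, "hand": 0}, {"ax": 0, "ay": 0, "az": -0.149, "tx": 0, "ty": 0, "tz": 0, "hand": 0}, {"ax": 0, "ay": 0, "az": -0.149, "tx": 0, "ty": 0, "tz": 0, "hand": 0}, {"ax": 0, "ay": 0, "az": -0.149, "tx": 0, "ty": 0, "tz": 0, "hand": 0}, {"ax": 0, "ay": 0, "az": -0.149, "tx": 0, "ty": 0, "tz": 0, "hand": 0}, {"ax": 0, "ay": 0, "az": -0.149, "tx": 0, "ty": 0, "tz": 0, "hand": 0}, {"ax": 0, "ay": 0, "az": -0.149, "tx": 0, "ty": 0, "tz": 0, "hand": 0}, {"ax": 0, "ay": 0, "az": -0.149, "tx": 0, "ty": 0, "tz": 0, "hand": 0}, {"ax": 0, "ay": 0, "az": -0.149, "tx": 0, "ty": 0, "tz": 0, "hand": 0}, {"ax": 0, "ay": 0, "az": -0.149, "tx": 0, "ty": 0, "tz": 0, "hand": 0}, {"ax": 0, "ay": 0, "az": -0.149, "tx": 0, "ty": 0, "tz": 0, "hand": 0}, {"ax": 0, "ay": 0, "az": -0.149, "tx": 0, "ty": 0, "tz": 0, "hand": 0}, {"ax": 0, "ay": 0, "az": -0.149, "tx": 0, "ty": 0, "tz": 0, "hand": 0}, {"ax": 0, "ay": 0, "az": -0.149, "tx": 0, "ty": 0, "tz": 0, "hand": 0}, {"ax": 0, "ay": 0, "az": -0.149, "tx": 0, "ty": 0, "tz": 0, "hand": 0}, {"ax": 0, "ay": 0, "az": -0.149, "tx": 0, "ty": 0, "tz": 0, "hand": 0}])

```text
time: 11.05
tcp_pos: [433.8, -152.0, 231.3]
tcp_rot: [-0.062, 0.998, -0.0, -0.0]
force: [0.7, 0.3, -0.3]
grip_width: 85.5
gripper_force: 0.0
```

```bash
python3 - <<'E'
from h import *
im,KP,st=look("wrist","pics/w3.png");show(st)
print(proj("wrist",(435,-152,97),KP))
E
```

```text
t 11.1 tcp [ 433.8  -151.99  231.28] ytool az 1.695 tilt [-0. -0.] w 85.5 gf 0.0 F [ 0.73  0.26 -0.28] q [-0.39  0.14  0.72  2.03 -0.11  1.01  2.08]
[284.87 203.14]
```

View pics/w3.png

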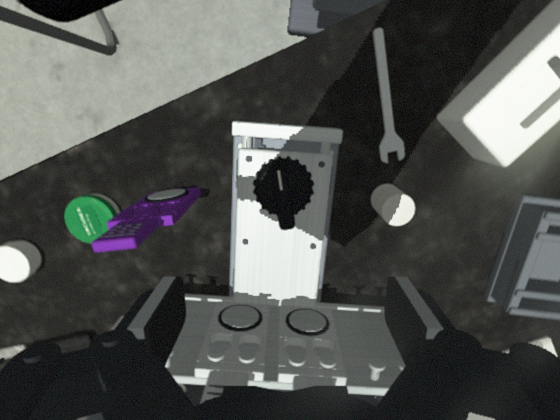

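Knob skirt near (284,187), bar end near (287,226). Also the dark notch marks the panel now out; holder heads/rings at (240,316), (308,320), and the rightmost station's studs (376,370) are empty.

```bash
python3 - <<'E'
from h import *
im=cv2.imread("pics/w3.png"); KP=pose("wrist")
g=im[150:240,245:325].max(2); m=(g<52).astype(np.uint8)
n,l,s,c=cv2.connectedComponentsWithStats(m); i=1+s[1:,4].argmax()
for row in range(154,234,5): 
    x=np.where(l[row-150]==i)[0]; print(row, (x.min()+245,x.max()+245) if len(x) else None,end=' ')
print()
a=ray("wrist",(284,187),55,KP);b=ray("wrist",(286.5,221),97,KP);print(a,b, "old expectation bar az", 0.04-2.9+np.pi)
for e in(-27,27):
  for th in (.18,.3):print(e,th,proj("wrist",a+[e*np.cos(th),e*np.sin(th),42],KP))
cv2.imwrite("pics/c.png",cv2.resize(im[145:245,235:335],(600,600),interpolation=cv2.INTER_CUBIC)*2)
E
```

```text
154 None 159 (np.int64(276), np.int64(290)) 164 (np.int64(267), np.int64(300)) 169 (np.int64(262), np.int64(305)) 174 (np.int64(257), np.int64(310)) 179 (np.int64(256), np.int64(310)) 184 (np.int64(254), np.int64(313)) 189 (np.int64(255), np.int64(311)) 194 (np.int64(256), np.int64(311)) 199 (np.int64(257), np.int64(309)) 204 (np.int64(262), np.int64(305)) 209 (np.int64(266), np.int64(300)) 214 (np.int64(277), np.int64(293)) 219 (np.int64(279), np.int64(293)) 224 (np.int64(280), np.int64(294)) 229 None 
[ 431.38 -153.26   55.  ] [ 450.44 -148.47   97.  ] old expectation bar az 0.28159265358979324
-27 0.18 [282.41 166.53]
-27 0.3 [278.42 166.95]
27 0.18 [285.35 229.24]
27 0.3 [289.12 228.87]
```

View pics/c.png

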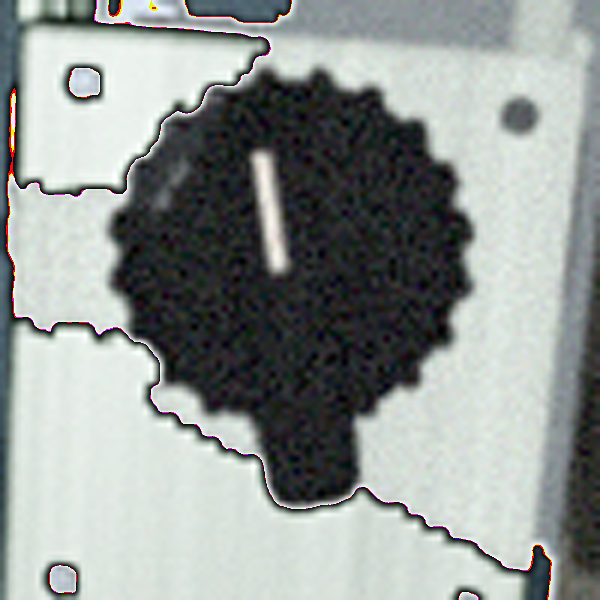

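The bar lies at azimuth ~0.26 rad and the knob axis is at (431.5,-153), so the carriage is about 72 mm out. Next: regrip and finish.

Emit:
servo_tool(targets=[{"ax": 0, "ay": 0, "az": 0, "tx": 0.0024, "ty": -0.0007, "tz": 0.02, "hand": 0}, {"ax": 0, "ay": 0, "az": -0.135, "tx": 0, "ty": 0, "tz": 0.02, "hand": 0}, {"ax": 0, "ay": 0, "az": 0, "tx": 0, "ty": 0, "tz": 0.02, "hand": 0}, {"ax": 0, "ay": 0, "az": 0, "tx": 0, "ty": 0, "tz": 0.02, "hand": 0}, {"ax": 0, "ay": 0, "az": 0, "tx": 0, "ty": 0, "tz": 0.02, "hand": 0}, {"ax": 0, "ay": 0, "az": 0, "tx": 0, "ty": 0, "tz": 0.02, "hand": 0}, {"ax": 0, "ay": 0, "az": 0, "tx": 0, "ty": 0, "tz": 0.02, "hand": 0}, {"ax": 0, "ay": 0, "az": 0, "tx": 0, "ty": 0, "tz": 0.019, "hand": 0}, {"ax": 0, "ay": 0, "az": 0, "tx": 0, "ty": 0, "tz": 0.01, "hand": 0}, {"ax": 0, "ay": 0, "az": 0, "tx": 0, "ty": 0, "tz": 0, "hand": 0}])

```text
time: 12.1
tcp_pos: [431.1, -152.9, 61.5]
tcp_rot: [-0.125, 0.992, 0.0, -0.001]
force: [0.4, 0.8, -0.1]
grip_width: 85.2
gripper_force: 0.0
```

Emit:
servo_tool(targets=[{"ax": 0, "ay": 0, "az": 0, "tx": 0, "ty": 0, "tz": 0, "hand": 1}, {"ax": 0, "ay": 0, "az": 0, "tx": 0, "ty": 0, "tz": 0, "hand": 1}, {"ax": 0, "ay": 0, "az": 0, "tx": 0, "ty": 0, "tz": 0, "hand": 1}, {"ax": 0, "ay": 0, "az": 0, "tx": 0, "ty": 0, "tz": 0, "hand": 1}, {"ax": 0, "ay": 0, "az": 0, "tx": 0, "ty": 0, "tz": 0, "hand": 1}, {"ax": 0, "ay": 0, "az": 0, "tx": 0, "ty": 0, "tz": 0, "hand": 1}, {"ax": 0, "ay": 0, "az": 0, "tx": 0, "ty": 0, "tz": 0, "hand": 1}, {"ax": 0, "ay": 0, "az": 0, "tx": 0, "ty": 0, "tz": 0, "hand": 1}, {"ax": 0, "ay": 0, "az": 0, "tx": 0, "ty": 0, "tz": 0, "hand": 1}])

```text
time: 13.0
tcp_pos: [432.1, -153.9, 62.9]
tcp_rot: [-0.126, 0.992, -0.001, 0.001]
force: [-0.8, -7.3, 7.2]
grip_width: 13.1
gripper_force: 59.9
```

```bash
python3 - <<'E'
from h import *
show()
yaw=0.035; d=-np.array([np.cos(yaw),np.sin(yaw)])
a=r.get_state(); M=R.from_quat(a["tcp_rot"]).as_matrix(); th=np.arctan2(M[1,1],M[0,1]);print(M.T@a["force"],a["torque"])
for k in range(13):
    t=th-0.1*k-0.05; y=np.array([np.cos(t),np.sin(t)]); x=np.array([y[1]*-1,y[0]]) 
    print(k,(2.5*d@x).round(2),(2.5*d@y).round(2),end=' | ')
E
```

```text
t 13.0 tcp [ 432.09 -153.92   62.85] ytool az 1.8234 tilt [ 0. -0.] w 13.1 gf 59.9 F [-0.81 -7.33  7.2 ] q [-0.2   0.44  0.57  2.16 -0.39  0.64  2.46]
[ 2.61 -6.91 -7.19] [-1.15  0.22  0.28]
0 2.46 0.42 | 1 2.49 0.17 | 2 2.5 -0.08 | 3 2.48 -0.33 | 4 2.43 -0.58 | 5 2.36 -0.82 | 6 2.27 -1.05 | 7 2.15 -1.27 | 8 2.02 -1.48 | 9 1.86 -1.67 | 10 1.68 -1.85 | 11 1.49 -2.01 | 12 1.28 -2.15 |
```

Emit:
servo_tool(targets=[{"ax": 0, "ay": 0, "az": 0.1, "tx": 0.0025, "ty": 0.0002, "tz": 0, "hand": 1}, {"ax": 0, "ay": 0, "az": 0.1, "tx": 0.0025, "ty": 0.0002, "tz": 0, "hand": 1}, {"ax": 0, "ay": 0, "az": 0.1, "tx": 0.0025, "ty": -0.0001, "tz": 0, "hand": 1}, {"ax": 0, "ay": 0, "az": 0.1, "tx": 0.0025, "ty": -0.0003, "tz": 0, "hand": 1}, {"ax": 0, "ay": 0, "az": 0.1, "tx": 0.0024, "ty": -0.0006, "tz": 0, "hand": 1}, {"ax": 0, "ay": 0, "az": 0.1, "tx": 0.0024, "ty": -0.0008, "tz": 0, "hand": 1}, {"ax": 0, "ay": 0, "az": 0.1, "tx": 0.0023, "ty": -0.001, "tz": 0, "hand": 1}, {"ax": 0, "ay": 0, "az": 0.1, "tx": 0.0022, "ty": -0.0013, "tz": 0, "hand": 1}])

```text
time: 13.8
tcp_pos: [412.3, -153.8, 62.8]
tcp_rot: [0.271, 0.962, 0.001, 0.0]
force: [0.4, 9.4, 13.6]
grip_width: 13.2
gripper_force: 60.8
```

```bash
python3 - <<'E'
from h import *
show(); s=r.get_state();print(R.from_quat(s["tcp_rot"]).as_matrix().T@s["force"],s["torque"])
E
```

```text
t 13.8 tcp [ 412.28 -153.83   62.79] ytool az 1.021 tilt [0. 0.] w 13.2 gf 60.8 F [ 0.37  9.43 13.61] q [-0.36  0.47  0.78  2.21 -0.55  0.66  1.83]
[  4.61   8.26 -13.6 ] [ 2.   -0.22  0.28]
```

Emit:
servo_tool(targets=[{"ax": 0, "ay": 0, "az": 0.1, "tx": 0.002, "ty": -0.0015, "tz": 0, "hand": 1}, {"ax": 0, "ay": 0, "az": 0.1, "tx": 0.0019, "ty": -0.0017, "tz": 0, "hand": 1}, {"ax": 0, "ay": 0, "az": 0.1, "tx": 0.0017, "ty": -0.0018, "tz": 0, "hand": 1}, {"ax": 0, "ay": 0, "az": 0.05, "tx": 0.0008, "ty": -0.001, "tz": 0, "hand": 1}, {"ax": 0, "ay": 0, "az": 0.05, "tx": 0.0003, "ty": -0.0005, "tz": 0, "hand": 1}, {"ax": 0, "ay": 0, "az": 0, "tx": 0, "ty": 0, "tz": 0, "hand": 1}])

```text
time: 14.4
tcp_pos: [404.9, -153.5, 63.0]
tcp_rot: [0.454, 0.891, 0.001, 0.001]
force: [8.6, 18.8, 15.0]
grip_width: 13.3
gripper_force: 138.4
```

```bash
python3 - <<'E'
from h import *
show(); s=r.get_state();print(R.from_quat(s["tcp_rot"]).as_matrix().T@s["force"],s["torque"])
E
```

```text
t 14.4 tcp [ 404.93 -153.51   63.02] ytool az 0.6286 tilt [0. 0.] w 13.3 gf 138.4 F [ 8.61 18.81 15.02] q [-0.44  0.5   0.88  2.23 -0.63  0.68  1.52]
[ 10.15  18.07 -14.97] [ 3.08 -3.78  2.45]
```

Torque jumped to 2.45 N·m, so the knob is at the stop. Release and lift.

Emit:
servo_tool(targets=[{"ax": 0, "ay": 0, "az": -0.05, "tx": 0, "ty": 0, "tz": 0, "hand": 1}, {"ax": 0, "ay": 0, "az": 0, "tx": 0, "ty": 0, "tz": 0, "hand": 0}, {"ax": 0, "ay": 0, "az": 0, "tx": 0, "ty": 0, "tz": 0, "hand": 0}, {"ax": 0, "ay": 0, "az": 0, "tx": 0, "ty": 0, "tz": 0, "hand": 0}, {"ax": 0, "ay": 0, "az": 0, "tx": 0, "ty": 0, "tz": 0, "hand": 0}, {"ax": 0, "ay": 0, "az": 0, "tx": 0, "ty": 0, "tz": 0, "hand": 0}, {"ax": 0, "ay": 0, "az": 0, "tx": 0, "ty": 0, "tz": 0, "hand": 0}, {"ax": 0, "ay": 0, "az": 0, "tx": 0, "ty": 0, "tz": -0.02, "hand": 0}, {"ax": 0, "ay": 0, "az": 0, "tx": 0, "ty": 0, "tz": -0.03, "hand": 0}, {"ax": 0, "ay": 0, "az": 0, "tx": 0, "ty": 0, "tz": -0.035, "hand": 0}, {"ax": 0, "ay": 0, "az": 0, "tx": 0, "ty": 0, "tz": -0.035, "hand": 0}, {"ax": 0, "ay": 0, "az": 0, "tx": 0, "ty": 0, "tz": -0.035, "hand": 0}, {"ax": 0, "ay": 0, "az": 0, "tx": 0, "ty": 0, "tz": -0.035, "hand": 0}, {"ax": 0, "ay": 0, "az": 0.149, "tx": 0, "ty": 0, "tz": -0.03, "hand": 0}, {"ax": 0, "ay": 0, "az": 0.149, "tx": 0, "ty": 0, "tz": -0.03, "hand": 0}, {"ax": 0, "ay": 0, "az": 0.149, "tx": 0, "ty": 0, "tz": 0, "hand": 0}, {"ax": 0, "ay": 0, "az": 0.149, "tx": 0, "ty": 0, "tz": 0, "hand": 0}, {"ax": 0, "ay": 0, "az": 0, "tx": 0, "ty": 0, "tz": 0, "hand": 0}])

```text
time: 16.2
tcp_pos: [402.3, -154.8, 303.5]
tcp_rot: [0.663, 0.748, 0.0, -0.001]
force: [1.0, -1.0, 0.4]
grip_width: 85.0
gripper_force: 0.0
```

```bash
python3 - <<'E'
from h import *
im,KP,st=look("wrist","pics/w4.png");show(st)
t,KT,_=look("top","pics/t4.png"); s,KS,_=look("scene","pics/s4.png")
O=np.array([618.5,-145]);c,sn=np.cos(.038),np.sin(.038)
for yy in(34,-34):
    p=O+[-79*c-yy*sn,-79*sn+yy*c]; P=[*p,193]; print(P,proj("top",P,KT),proj("scene",P,KS),proj("wrist",P,KP))
a=cv2.resize(t[130:290,240:400],(400,400),interpolation=cv2.INTER_CUBIC); b=cv2.resize(s[150:290,260:400],(400,400),interpolation=cv2.INTER_CUBIC)
cv2.imwrite("pics/d.png",np.hstack([a,b]))
E
```

```text
t 16.2 tcp [ 402.35 -154.82  303.51] ytool az 0.1199 tilt [-0.  0.] w 85.0 gf 0.0 F [ 1.   -1.03  0.45] q [-0.87 -0.09  1.13  2.    0.09  1.19  0.34]
[np.float64(538.2653420556418), np.float64(-114.02582261702754), 193] [312.38 200.74] [314.86 189.05] [473.35 178.16]
[np.float64(540.8487202178735), np.float64(-181.97673252462852), 193] [337.79 199.89] [341.47 203.65] [452.49 261.  ]
```

View pics/d.png

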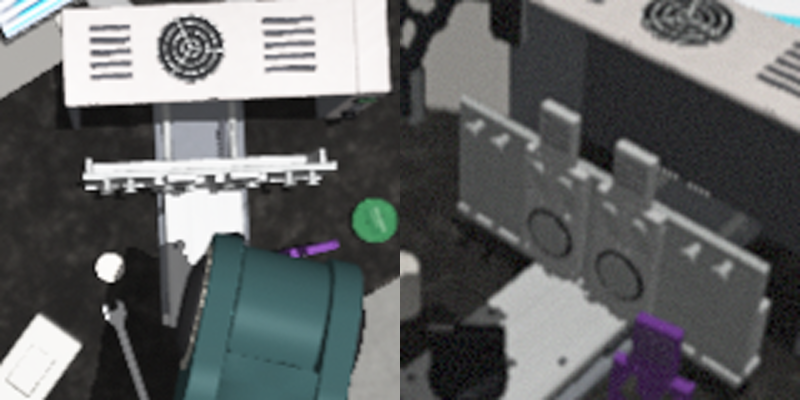

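The carriage is out. Holders hang on stations 2 and 3 (tabs at scene ≈(316,188) and (343,202)), and stations 1 and 4 show bare studs. I'll move over station 2 and measure the tabs from close by.

Emit:
servo_tool(targets=[{"ax": 0, "ay": 0, "az": 0, "tx": 0.005, "ty": 0.028, "tz": 0.008, "hand": 0}, {"ax": 0, "ay": 0, "az": 0, "tx": 0.005, "ty": 0.028, "tz": 0.008, "hand": 0}, {"ax": 0, "ay": 0, "az": 0, "tx": 0.005, "ty": 0.028, "tz": 0.009, "hand": 0}, {"ax": 0, "ay": 0, "az": 0, "tx": 0.005, "ty": 0.028, "tz": 0.009, "hand": 0}, {"ax": 0, "ay": 0, "az": 0.082, "tx": 0.005, "ty": 0.028, "tz": 0.009, "hand": 0}, {"ax": 0, "ay": 0, "az": 0, "tx": 0, "ty": 0, "tz": 0, "hand": 0}])

```text
time: 16.95
tcp_pos: [537.3, -111.7, 259.1]
tcp_rot: [0.691, 0.723, -0.002, -0.001]
force: [-1.0, 1.0, -0.9]
grip_width: 85.5
gripper_force: 0.0
```

```bash
python3 - <<'E'
from h import *
im,KP,st=look("wrist","pics/w5.png");show(st)
for P in((538.3,-114,193),(540.8,-182,193)):print(proj("wrist",P,KP))
E
```

```text
t 16.9 tcp [ 537.34 -111.65  259.08] ytool az 0.0446 tilt [-0. -0.] w 85.5 gf 0.0 F [-1.    1.02 -0.93] q [-0.68  0.43  1.08  1.8  -0.41  1.17  0.57]
[287.7  232.39]
[286.61 322.59]
```

View pics/w5.png

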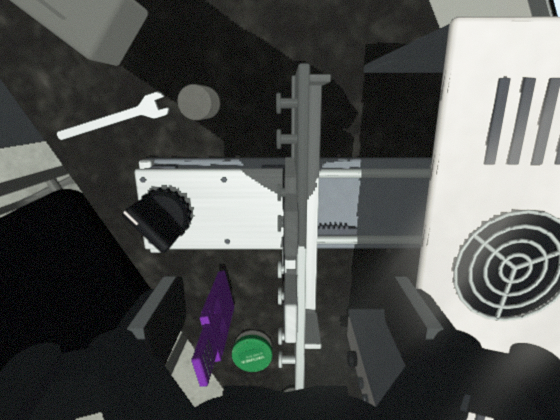

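Wrist view: the panel runs along column ~300–318, the knob is at (158,215), and tab 2 and tab 3 are the narrow plates near column 290. Reading their edges numerically.

```bash
python3 - <<'E'
from h import *
im=cv2.imread("pics/w5.png").mean(2).astype(int)
for v in range(176,350,6): print(v,*im[v-1:v+2,276:324:2].mean(0).astype(int))
E
```

```text
176 101 104 103 71 48 95 92 91 94 94 81 89 97 99 98 91 104 111 111 107 106 117 183 184
182 105 101 103 68 58 103 101 105 106 104 85 89 98 99 98 91 103 111 112 110 185 192 148 149
188 99 95 91 79 73 101 105 104 108 102 84 91 98 100 96 92 103 111 111 118 221 181 149 148
194 214 97 90 93 92 88 89 90 90 91 86 91 97 98 94 90 105 125 187 238 234 173 146 147
200 239 144 155 148 50 85 89 87 88 89 84 92 96 96 95 100 219 239 239 236 234 180 149 150
206 237 237 238 154 66 89 90 85 87 88 87 83 96 98 96 105 238 239 239 235 232 171 148 149
212 234 236 236 233 85 97 99 98 96 96 96 74 96 98 94 114 240 238 237 234 233 156 148 149
218 236 107 91 93 79 98 101 102 100 101 99 74 95 97 93 121 239 238 236 232 235 149 147 151
224 235 108 93 93 80 101 105 105 103 103 98 75 95 98 94 132 237 238 236 231 231 128 52 107
230 233 126 123 235 85 99 101 103 102 105 102 74 96 96 92 136 237 236 235 230 228 102 106 105
236 231 231 233 153 73 99 102 104 104 103 101 78 97 94 94 154 236 236 233 229 229 119 120 120
242 231 232 212 83 76 99 101 100 102 101 99 75 97 96 91 166 235 236 232 228 211 184 181 176
248 171 173 158 1
[... 803 characters left out ...]
31 165 199 55 69 88 91 90 89 90 85 192 218 214 196 214 227 225 223 226 59 44 44 39
308 43 40 43 41 107 210 223 223 225 221 170 189 216 216 195 168 178 189 203 203 59 51 51 45
314 47 51 48 45 109 217 228 225 225 223 166 192 215 215 187 89 90 89 89 92 77 38 42 43
320 44 50 46 41 99 212 227 228 229 226 168 193 214 214 176 88 91 89 88 88 88 54 46 45
326 41 40 45 43 86 211 227 227 227 223 158 195 214 213 164 88 89 89 87 88 88 70 47 50
332 40 97 133 82 94 212 224 222 222 220 157 203 214 214 151 88 89 89 88 91 90 89 66 60
338 42 141 206 202 170 215 228 227 226 222 164 211 213 214 138 89 88 88 88 87 87 90 70 55
344 40 81 126 59 52 61 63 61 56 71 159 210 212 213 158 179 177 175 177 174 166 161 141 57
```

```bash
python3 - <<'E'
from h import *
KP=pose("wrist")
for v in (209,258,271): print(v,ray("wrist",(290.5,v),193,KP), ray("wrist",(290.5,v),146,KP))
for v in (306,342): print(v,ray("wrist",(291,v),193,KP))
for u in (285,296.5): print(u,ray("wrist",(u,232),193,KP),ray("wrist",(u,325),193,KP))
E
```

```text
209 [537.93 -99.67 193.  ] [ 539.23 -114.02  146.  ]
258 [ 539.66 -133.68  193.  ] [ 541.34 -155.64  146.  ]
271 [ 540.14 -143.25  193.  ] [ 541.94 -167.35  146.  ]
306 [ 541.86 -170.24  193.  ]
342 [ 543.39 -200.09  193.  ]
285 [ 535.16 -115.41  193.  ] [ 538.4  -185.92  193.  ]
296.5 [ 542.61 -115.06  193.  ] [ 546.56 -185.53  193.  ]
```

Tab 2 is at (539,-116) and tab 3 at (542.3,-185). Descending on tab 2.

Emit:
servo_tool(targets=[{"ax": 0, "ay": 0, "az": 0, "tx": -0.0044, "ty": 0.0015, "tz": 0.02, "hand": 0}, {"ax": 0, "ay": 0, "az": 0, "tx": 0, "ty": 0, "tz": 0.02, "hand": 0}, {"ax": 0, "ay": 0, "az": 0, "tx": 0, "ty": 0, "tz": 0.02, "hand": 0}, {"ax": 0, "ay": 0, "az": 0, "tx": 0, "ty": 0, "tz": 0.02, "hand": 0}, {"ax": 0, "ay": 0, "az": 0, "tx": 0, "ty": 0, "tz": 0.014, "hand": 0}, {"ax": 0, "ay": 0, "az": 0, "tx": 0, "ty": 0, "tz": 0.01, "hand": 0}, {"ax": 0, "ay": 0, "az": 0, "tx": 0, "ty": 0, "tz": 0, "hand": 0}, {"ax": 0, "ay": 0, "az": 0, "tx": 0, "ty": 0, "tz": 0, "hand": 0.7}, {"ax": 0, "ay": 0, "az": 0, "tx": 0, "ty": 0, "tz": 0, "hand": 0.7}, {"ax": 0, "ay": 0, "az": 0, "tx": 0, "ty": 0, "tz": 0, "hand": 0.7}, {"ax": 0, "ay": 0, "az": 0, "tx": 0, "ty": 0, "tz": 0, "hand": 0.7}], squeeze=30)

```text
time: 18.1
tcp_pos: [537.1, -117.4, 157.5]
tcp_rot: [0.692, 0.722, 0.0, -0.001]
force: [0.5, -1.2, -0.0]
grip_width: 27.9
gripper_force: 0.0
```

```bash
python3 - <<'E'
from h import *
im,KP,st=look("wrist","pics/w6.png");show(st)
cv2.imwrite("pics/w6c.png",cv2.resize(im[120:420,140:440],(600,600)))
E
```

```text
t 18.1 tcp [ 537.11 -117.38  157.54] ytool az 0.0415 tilt [-0.  0.] w 27.9 gf 0.0 F [ 0.54 -1.19 -0.04] q [-0.57  0.55  0.97  1.89 -0.54  0.99  0.68]
```

View pics/w6c.png

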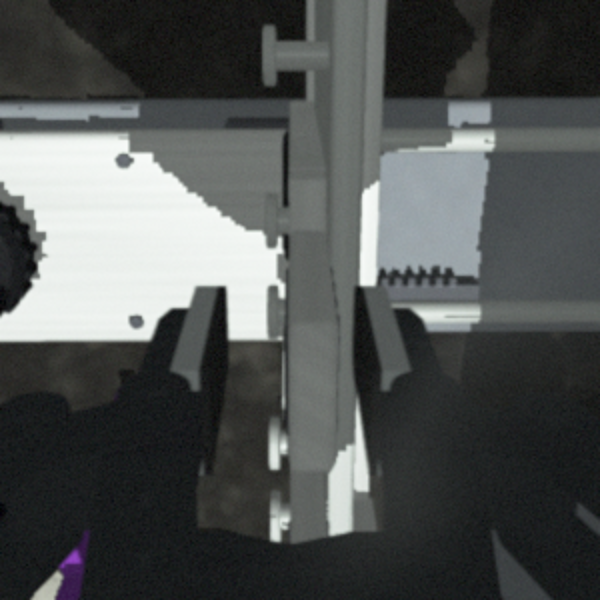

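The tab (crop columns 290–338) sits about 4 mm beyond the finger centre (291). Shifting by that much.

```bash
python3 - <<'E'
from h import *
KP=pose("wrist")
for v in (280,355): print(ray("wrist",(296,v),193,KP))
E
```

```text
[539.4  -98.64 193.  ]
[ 541.04 -130.03  193.  ]
```

Emit:
servo_tool(targets=[{"ax": 0, "ay": 0, "az": 0, "tx": 0, "ty": 0.002, "tz": 0.001, "hand": 0.7}, {"ax": 0, "ay": 0, "az": 0, "tx": 0, "ty": 0.002, "tz": 0, "hand": 0.7}, {"ax": 0, "ay": 0, "az": 0, "tx": 0, "ty": 0, "tz": 0, "hand": 0.7}])

```text
time: 18.45
tcp_pos: [541.2, -117.2, 156.1]
tcp_rot: [0.692, 0.722, 0.0, -0.001]
force: [-0.4, 0.1, -0.1]
grip_width: 25.6
gripper_force: 0.0
```

Emit:
servo_tool(targets=[{"ax": 0, "ay": 0, "az": 0, "tx": 0.0025, "ty": 0, "tz": 0, "hand": 0.7}, {"ax": 0, "ay": 0, "az": 0, "tx": 0, "ty": 0, "tz": 0, "hand": 1}, {"ax": 0, "ay": 0, "az": 0, "tx": 0, "ty": 0, "tz": 0, "hand": 1}, {"ax": 0, "ay": 0, "az": 0, "tx": 0, "ty": 0, "tz": 0, "hand": 1}, {"ax": 0, "ay": 0, "az": 0, "tx": 0, "ty": 0, "tz": 0, "hand": 1}, {"ax": 0, "ay": 0, "az": 0, "tx": 0, "ty": 0, "tz": 0, "hand": 1}], squeeze=40)

```text
time: 19.05
tcp_pos: [540.8, -114.7, 156.2]
tcp_rot: [0.692, 0.722, 0.0, -0.001]
force: [-0.6, 0.7, 1.1]
grip_width: 8.7
gripper_force: 42.3
```

```bash
python3 - <<'E'
from h import *
show()
E
```

```text
t 19.1 tcp [ 540.82 -114.69  156.18] ytool az 0.0413 tilt [-0.  0.] w 8.7 gf 42.3 F [-0.58  0.67  1.08] q [-0.57  0.55  0.96  1.89 -0.54  0.99  0.68]
```

Gripped well (8.7 mm, no side force). Now raise 22 mm and draw forward.

Emit:
servo_tool(targets=[{"ax": 0, "ay": 0, "az": 0, "tx": 0, "ty": 0, "tz": -0.005, "hand": 1}, {"ax": 0, "ay": 0, "az": 0, "tx": 0, "ty": 0, "tz": -0.005, "hand": 1}, {"ax": 0, "ay": 0, "az": 0, "tx": 0, "ty": 0, "tz": -0.005, "hand": 1}, {"ax": 0, "ay": 0, "az": 0, "tx": 0, "ty": 0, "tz": -0.005, "hand": 1}, {"ax": 0, "ay": 0, "az": 0, "tx": 0, "ty": 0, "tz": -0.002, "hand": 1}, {"ax": 0, "ay": 0, "az": 0, "tx": 0, "ty": 0, "tz": 0, "hand": 1}, {"ax": 0, "ay": 0, "az": 0, "tx": 0, "ty": 0, "tz": 0, "hand": 1}])

```text
time: 19.75
tcp_pos: [540.8, -114.7, 178.1]
tcp_rot: [0.692, 0.722, 0.0, -0.001]
force: [0.7, -0.1, -1.3]
grip_width: 8.7
gripper_force: 41.9
```

Emit:
servo_tool(targets=[{"ax": 0, "ay": 0, "az": 0, "tx": 0, "ty": -0.004, "tz": 0, "hand": 1}, {"ax": 0, "ay": 0, "az": 0, "tx": 0, "ty": -0.004, "tz": 0, "hand": 1}, {"ax": 0, "ay": 0, "az": 0, "tx": 0, "ty": 0, "tz": 0, "hand": 1}])

```text
time: 20.05
tcp_pos: [532.2, -115.2, 178.1]
tcp_rot: [0.693, 0.721, 0.0, -0.001]
force: [0.4, -0.1, -0.7]
grip_width: 8.4
gripper_force: 41.9
```

Emit:
servo_tool(targets=[{"ax": 0, "ay": 0, "az": 0, "tx": 0, "ty": -0.006, "tz": 0, "hand": 1}, {"ax": 0, "ay": 0, "az": 0, "tx": 0, "ty": -0.006, "tz": 0, "hand": 1}, {"ax": 0, "ay": 0, "az": 0, "tx": 0, "ty": -0.007, "tz": 0, "hand": 1}, {"ax": 0, "ay": 0, "az": 0, "tx": 0, "ty": -0.008, "tz": 0, "hand": 1}, {"ax": 0, "ay": 0, "az": 0, "tx": 0, "ty": -0.008, "tz": 0, "hand": 1}, {"ax": 0, "ay": 0, "az": 0, "tx": 0, "ty": 0, "tz": -0.01, "hand": 1}, {"ax": 0, "ay": 0, "az": 0, "tx": 0, "ty": 0, "tz": -0.02, "hand": 1}, {"ax": 0, "ay": 0, "az": 0, "tx": 0, "ty": 0, "tz": -0.02, "hand": 1}, {"ax": 0, "ay": 0, "az": 0, "tx": 0, "ty": 0, "tz": -0.02, "hand": 1}, {"ax": 0, "ay": 0, "az": 0, "tx": 0.01, "ty": 0, "tz": -0.01, "hand": 1}, {"ax": 0, "ay": 0, "az": 0, "tx": 0.02, "ty": 0, "tz": 0, "hand": 1}, {"ax": 0, "ay": 0, "az": 0, "tx": 0.03, "ty": 0, "tz": 0, "hand": 1}, {"ax": 0, "ay": 0, "az": 0, "tx": 0.03, "ty": 0, "tz": 0, "hand": 1}, {"ax": 0, "ay": 0, "az": 0, "tx": 0.02, "ty": 0, "tz": 0, "hand": 1}, {"ax": 0, "ay": 0, "az": 0, "tx": 0.01, "ty": 0, "tz": 0, "hand": 1}, {"ax": 0, "ay": 0, "az": 0, "tx": 0, "ty": 0, "tz": 0, "hand": 1}])

```text
time: 21.65
tcp_pos: [493.2, 4.1, 258.8]
tcp_rot: [0.692, 0.722, 0.0, -0.001]
force: [0.6, -0.6, -1.1]
grip_width: 8.7
gripper_force: 41.9
```

```bash
python3 - <<'E'
from h import *
show()
t,KT,_=look("top","pics/t7.png"); im,KP,st=look("wrist","pics/w7.png"); s,_,_=look("scene","pics/s7.png")
a=cv2.resize(t[170:270,165:265],(500,500),interpolation=cv2.INTER_CUBIC); b=cv2.resize(s[130:240,150:270],(300,275),interpolation=cv2.INTER_CUBIC)
o=np.zeros((500,800,3),np.uint8);o[:,:500]=a;o[:275,500:]=b;o[275:,500:]=cv2.resize(im,(300,225));cv2.imwrite("pics/e.png",o)
for x in(420.1,544.8):
  for y in(263,104):print(proj("top",(x,y,48),KT))
E
```

```text
t 21.6 tcp [493.23   4.08 258.85] ytool az 0.0431 tilt [-0.  0.] w 8.7 gf 41.9 F [ 0.57 -0.64 -1.07] q [-1.04  0.29  1.16  1.93 -0.3   1.12  0.28]
[183.27 243.32]
[236.38 243.66]
[183.88 201.68]
[236.78 201.91]
```

View pics/e.png

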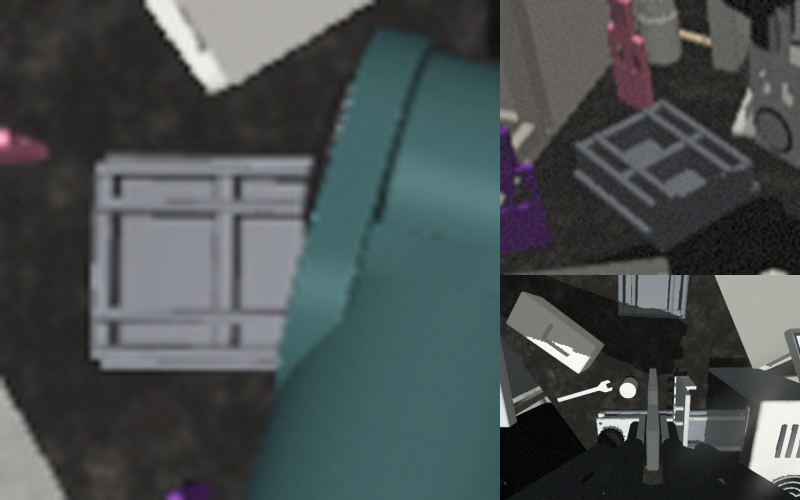

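The rack has not moved (its corner is still at px (184,202)). The holder hangs straight in the grip (wrist inset). Moving left and lower so the wrist camera can see the slots.

Emit:
servo_tool(targets=[{"ax": 0, "ay": 0, "az": 0, "tx": 0.01, "ty": 0.001, "tz": 0.01, "hand": 1}, {"ax": 0, "ay": 0, "az": 0, "tx": 0.02, "ty": 0.002, "tz": 0.014, "hand": 1}, {"ax": 0, "ay": 0, "az": 0, "tx": 0.02, "ty": 0.002, "tz": 0.015, "hand": 1}, {"ax": 0, "ay": 0, "az": 0, "tx": 0.02, "ty": 0.002, "tz": 0.015, "hand": 1}, {"ax": 0, "ay": 0, "az": 0, "tx": 0.02, "ty": 0.002, "tz": 0.015, "hand": 1}, {"ax": 0, "ay": 0, "az": 0, "tx": 0.015, "ty": 0.002, "tz": 0, "hand": 1}, {"ax": 0, "ay": 0, "az": 0, "tx": 0, "ty": 0, "tz": 0, "hand": 1}, {"ax": 0, "ay": 0, "az": 0, "tx": 0, "ty": 0, "tz": 0, "hand": 1}])

```text
time: 22.6
tcp_pos: [499.7, 108.9, 189.7]
tcp_rot: [0.692, 0.722, 0.0, -0.001]
force: [0.0, -1.0, -1.0]
grip_width: 8.4
gripper_force: 41.9
```

```bash
python3 - <<'E'
from h import *
im,KP,st=look("wrist","pics/w8.png");show(st)
for n,p in(("s1",(526.5,220,48)),("s2",(526.5,146.7,48)),("s3",(438.5,220,48)),("s4",(438.5,146.7,48))):print(n,proj("wrist",p,KP))
E
```

```text
t 22.6 tcp [499.72 108.88 189.73] ytool az 0.0417 tilt [-0.  0.] w 8.4 gf 41.9 F [ 0.03 -1.03 -0.98] q [-1.1   0.43  1.04  1.96 -0.44  1.    0.19]
s1 [327.56  58.02]
s2 [320.42 155.22]
s3 [211.01  52.62]
s4 [212.97 150.61]
```

View pics/w8.png

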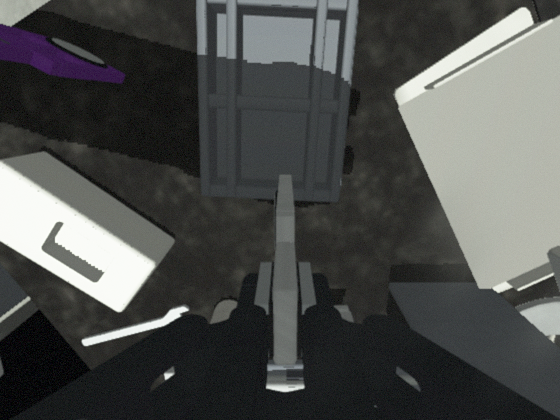

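Wrist: the rack spans columns ~200–352. The near-row slot is by column ~217 and the far-row slot by ~332, with the cross wall at row ~102. The holder in the grip is upright. Reading profiles.

```bash
python3 - <<'E'
from h import *
im=cv2.imread("pics/w8.png").mean(2)
for v in (20,40,75,90,130,160):
    print(v,*[f"{u}:{int(x)}" for u,x in zip(range(194,362,2),im[v-4:v+5,194:362:2].mean(0))])
print('cols far',*[f"{v}:{int(x)}" for v,x in zip(range(60,215,3),im[60:215:3,326:336].mean(1))])
E
```

```text
20 194:39 196:90 198:135 200:141 202:146 204:137 206:91 208:51 210:49 212:50 214:51 216:69 218:147 220:147 222:145 224:146 226:124 228:134 230:143 232:149 234:140 236:86 238:50 240:50 242:67 244:148 246:146 248:145 250:147 252:146 254:146 256:145 258:145 260:145 262:145 264:142 266:143 268:143 270:143 272:141 274:140 276:139 278:140 280:137 282:137 284:134 286:134 288:133 290:133 292:130 294:129 296:129 298:128 300:126 302:124 304:124 306:123 308:123 310:123 312:108 314:51 316:96 318:143 320:149 322:146 324:133 326:106 328:112 330:108 332:109 334:107 336:107 338:105 340:61 342:52 344:52 346:96 348:144 350:148 352:146 354:135 356:103 358:44 360:40
40 194:38 196:49 198:130 200:140 202:146 204:144 206:102 208:51 210:50 212:50 214:50 216:69 218:147 220:147 222:148 224:147 226:123 228:134 230:143 232:148 234:140 236:83 238:49 240:49 242:70 244:148 246:148 248:147 250:147 252:148 254:147 256:147 258:148 260:147 262:147 264:148 266:147 268:148 270:147 272:147 274:147 276:148 278:147 280:148 282:148 284:147 286:147 288:147 290:147 292:148 294:147 296:147 298:148 300:147 302:147 304:147 306:1
[... 2244 characters left out ...]
 266:63 268:62 270:63 272:64 274:63 276:63 278:62 280:63 282:63 284:63 286:62 288:63 290:62 292:64 294:62 296:63 298:64 300:63 302:61 304:53 306:52 308:60 310:62 312:61 314:59 316:61 318:62 320:62 322:63 324:63 326:63 328:52 330:51 332:50 334:58 336:63 338:62 340:62 342:56 344:25 346:21 348:21 350:21 352:24 354:43 356:47 358:46 360:47
cols far 60:148 63:148 66:147 69:145 72:102 75:64 78:65 81:63 84:63 87:63 90:62 93:61 96:61 99:59 102:67 105:65 108:63 111:61 114:58 117:58 120:58 123:58 126:57 129:57 132:56 135:57 138:56 141:56 144:54 147:55 150:56 153:55 156:56 159:56 162:54 165:55 168:55 171:56 174:55 177:56 180:56 183:55 186:56 189:55 192:62 195:60 198:62 201:53 204:42 207:44 210:47 213:46
```

```bash
python3 - <<'E'
from h import *
im=cv2.imread("pics/w8.png").mean(2); KP=pose("wrist")
print(*[f"{v}:{x:.0f}" for v,x in zip(range(92,210),im[92:210,322:330].mean(1))])
print(*[f"{v}:{x:.0f}" for v,x in zip(range(92,210),im[92:210,250:270].mean(1))])
print(*[f"{v}:{x:.0f}" for v,x in zip(range(0,30),im[0:30,327:337].mean(1))])
for u,v in((334.2,40),(330.3,90),(327,130),(324,160),(216.3,90),(216.8,160),(330,102),(322,193),(322,200)):print(u,v,ray("wrist",(u,v),48,KP))
E
```

```text
92:65 93:66 94:66 95:65 96:65 97:66 98:64 99:61 100:63 101:65 102:66 103:67 104:66 105:66 106:65 107:62 108:64 109:63 110:62 111:61 112:58 113:59 114:63 115:65 116:64 117:66 118:64 119:65 120:65 121:64 122:65 123:64 124:64 125:64 126:65 127:64 128:65 129:65 130:64 131:64 132:63 133:62 134:63 135:64 136:65 137:63 138:63 139:62 140:63 141:64 142:63 143:64 144:63 145:63 146:61 147:62 148:62 149:62 150:62 151:62 152:60 153:60 154:59 155:62 156:60 157:60 158:59 159:61 160:61 161:58 162:59 163:59 164:59 165:60 166:59 167:59 168:58 169:60 170:57 171:59 172:58 173:59 174:58 175:57 176:57 177:58 178:57 179:56 180:58 181:57 182:54 183:52 184:52 185:54 186:53 187:52 188:54 189:54 190:59 191:61 192:63 193:62 194:62 195:63 196:62 197:61 198:62 199:62 200:60 201:49 202:30 203:24 204:38 205:47 206:48 207:46 208:47 209:48
92:65 93:65 94:65 95:63 96:61 97:64 98:66 99:66 100:66 101:65 102:65 103:65 104:64 105:63 106:62 107:62 108:60 109:56 110:60 111:64 112:64 113:65 114:64 115:64 116:65 117:65 118:64 119:65 120:65 121:64 122:64 123:64 124:65 125:64 126:63 127:64 128:64 129:64 130:64 131:65 132:64 133
[... 308 characters left out ...]
:62 178:60 179:56 180:54 181:53 182:53 183:54 184:54 185:54 186:55 187:59 188:61 189:64 190:63 191:63 192:62 193:62 194:62 195:61 196:61 197:61 198:51 199:37 200:33 201:40 202:46 203:48 204:49 205:50 206:50 207:51 208:50 209:50
0:142 1:143 2:144 3:144 4:146 5:147 6:144 7:132 8:115 9:91 10:64 11:57 12:55 13:58 14:56 15:58 16:55 17:56 18:57 19:90 20:133 21:147 22:147 23:147 24:147 25:147 26:148 27:147 28:148 29:147
334.2 40 [530.63 232.08  48.  ]
330.3 90 [530.59 196.88  48.  ]
327 130 [530.4  166.56  48.  ]
324 160 [529.83 142.41  48.  ]
216.3 90 [442.1  193.19  48.  ]
216.8 160 [441.53 138.72  48.  ]
330 102 [531.07 188.02  48.  ]
322 193 [530.26 114.39  48.  ]
322 200 [530.71 108.24  48.  ]
```

Far-row slots are at x ≈ 530.5, slot_1 y ≈ 222.5, slot_2 y ≈ 150, with rack yaw ≈ −0.007. Moving over slot_1.

Emit:
servo_tool(targets=[{"ax": 0, "ay": 0, "az": 0, "tx": 0.01, "ty": 0.003, "tz": 0, "hand": 1}, {"ax": 0, "ay": 0, "az": 0, "tx": 0.02, "ty": 0.006, "tz": 0, "hand": 1}, {"ax": 0, "ay": 0, "az": 0, "tx": 0.022, "ty": 0.007, "tz": 0, "hand": 1}, {"ax": 0, "ay": 0, "az": 0, "tx": 0.022, "ty": 0.007, "tz": 0, "hand": 1}, {"ax": 0, "ay": 0, "az": 0, "tx": 0.02, "ty": 0.007, "tz": 0, "hand": 1}, {"ax": 0, "ay": 0, "az": 0, "tx": 0.018, "ty": 0.006, "tz": 0, "hand": 1}, {"ax": 0, "ay": 0, "az": 0.047, "tx": 0, "ty": 0, "tz": 0.008, "hand": 1}, {"ax": 0, "ay": 0, "az": 0, "tx": 0, "ty": 0, "tz": 0, "hand": 1}, {"ax": 0, "ay": 0, "az": 0, "tx": 0, "ty": 0, "tz": 0, "hand": 1}])

```text
time: 23.55
tcp_pos: [531.0, 222.4, 181.8]
tcp_rot: [0.709, 0.705, -0.0, -0.001]
force: [-0.4, -0.5, -0.6]
grip_width: 8.3
gripper_force: 41.9
```

```bash
python3 - <<'E'
from h import *
im,KP,st=look("wrist","pics/w9.png");show(st); g=im.mean(2)
print([ (p,proj("wrist",p,KP)) for p in((530.5,253,48),(530.5,248,48),(530.5,222,48))])
for v in (40,60,80,95,110): print(v,*[f"{u}:{int(x)}" for u,x in zip(range(254,342,2),g[v-3:v+4,254:342:2].mean(0))])
print(*[f"{v}:{x:.0f}" for v,x in zip(range(30,180,2),g[30:180:2,277:293].mean(1))])
E
```

```text
t 23.6 tcp [531.   222.4  181.77] ytool az -0.0046 tilt [-0.  0.] w 8.3 gf 41.9 F [-0.45 -0.46 -0.58] q [-1.17  0.56  0.98  1.81 -0.53  1.06  0.01]
[((530.5, 253, 48), array([285.14, 164.13])), ((530.5, 248, 48), array([285.16, 170.29])), ((530.5, 222, 48), array([285.27, 201.29]))]
40 254:62 256:61 258:61 260:62 262:65 264:69 266:68 268:70 270:69 272:67 274:66 276:65 278:66 280:67 282:68 284:67 286:65 288:65 290:65 292:69 294:72 296:77 298:78 300:74 302:90 304:113 306:111 308:139 310:131 312:124 314:114 316:117 318:71 320:116 322:158 324:227 326:245 328:247 330:247 332:246 334:246 336:245 338:241 340:220
60 254:76 256:73 258:71 260:68 262:63 264:64 266:62 268:58 270:59 272:61 274:61 276:63 278:68 280:68 282:68 284:69 286:66 288:63 290:62 292:61 294:61 296:61 298:62 300:60 302:62 304:88 306:114 308:112 310:114 312:112 314:114 316:92 318:65 320:68 322:123 324:181 326:232 328:247 330:247 332:246 334:245 336:244 338:244 340:234
80 254:37 256:35 258:34 260:35 262:34 264:33 266:31 268:32 270:34 272:32 274:32 276:32 278:31 280:33 282:34 284:34 286:36 288:35 290:33 292:36 294:35 296:36 298:
[... 589 characters left out ...]
2:46 284:45 286:42 288:42 290:40 292:38 294:42 296:44 298:44 300:42 302:43 304:40 306:37 308:40 310:35 312:34 314:34 316:35 318:33 320:33 322:33 324:32 326:32 328:32 330:33 332:33 334:32 336:33 338:34 340:33
30:69 32:68 34:65 36:64 38:65 40:67 42:68 44:69 46:68 48:68 50:68 52:69 54:69 56:67 58:70 60:69 62:65 64:36 66:34 68:34 70:33 72:33 74:33 76:36 78:34 80:34 82:36 84:36 86:37 88:37 90:35 92:36 94:36 96:36 98:38 100:40 102:43 104:43 106:47 108:47 110:46 112:43 114:41 116:41 118:40 120:39 122:38 124:37 126:37 128:38 130:35 132:35 134:34 136:32 138:33 140:31 142:49 144:83 146:78 148:78 150:84 152:93 154:93 156:92 158:91 160:89 162:83 164:90 166:88 168:89 170:89 172:89 174:104 176:126 178:125
```

```bash
python3 - <<'E'
from h import *
im=cv2.imread("pics/w9.png");KP=pose("wrist"); g=im.mean(2)
cv2.imwrite("pics/f.png",cv2.resize(im[120:320,190:390],(600,600),interpolation=cv2.INTER_CUBIC))
for y in(253.5,248,230,190):print(y,[proj("wrist",(x,y,48),KP).round(1) for x in(516.5,523.5,537.5,547.5)])
print(proj("wrist",(526.5,250,71),KP),proj("wrist",(535.5,250,71),KP))
E
```

```text
253.5 [array([267.6, 163.3]), array([276.3, 163.3]), array([293.7, 163.2]), array([306.1, 163.2])]
248 [array([267.7, 170.1]), array([276.4, 170.1]), array([293.7, 170. ]), array([306., 170.])]
230 [array([268.1, 191.8]), array([276.6, 191.7]), array([293.6, 191.7]), array([305.7, 191.6])]
190 [array([269., 237.]), array([277.1, 237. ]), array([293.4, 236.9]), array([305.1, 236.9])]
[279.61 173.08] [291.71 173.03]
```

View pics/f.png

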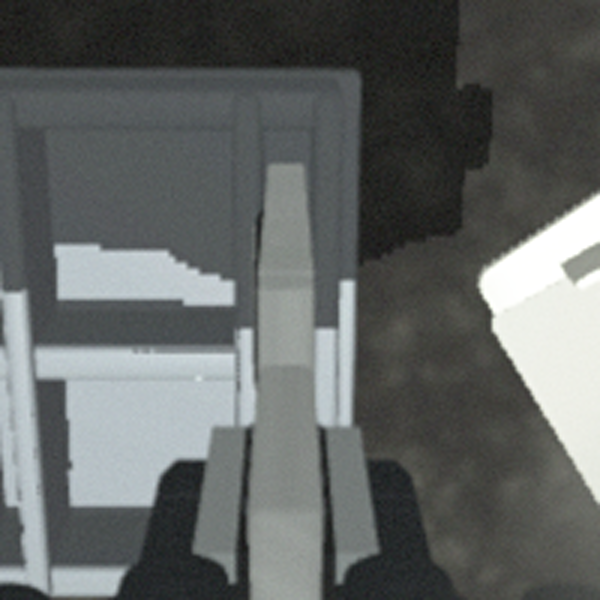

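The holder foot (crop columns 265–307) is centred over the slot opening (259–315), and the slot's left end at row 128 matches the estimate. Lowering.

Emit:
servo_tool(targets=[{"ax": 0, "ay": 0, "az": 0, "tx": 0, "ty": 0.0003, "tz": 0.01, "hand": 1}, {"ax": 0, "ay": 0, "az": 0, "tx": 0, "ty": 0, "tz": 0.01, "hand": 1}, {"ax": 0, "ay": 0, "az": 0, "tx": 0, "ty": 0, "tz": 0.006, "hand": 1}, {"ax": 0, "ay": 0, "az": 0, "tx": 0, "ty": 0, "tz": 0.004, "hand": 1}, {"ax": 0, "ay": 0, "az": 0, "tx": 0, "ty": 0, "tz": 0.004, "hand": 1}, {"ax": 0, "ay": 0, "az": 0, "tx": 0, "ty": 0, "tz": 0, "hand": 1}])

```text
time: 24.2
tcp_pos: [531.0, 222.0, 147.3]
tcp_rot: [0.709, 0.705, -0.0, -0.001]
force: [-0.1, -1.0, -1.6]
grip_width: 8.6
gripper_force: 41.9
```

Emit:
servo_tool(targets=[{"ax": 0, "ay": 0, "az": 0, "tx": 0, "ty": 0, "tz": 0.005, "hand": 1}, {"ax": 0, "ay": 0, "az": 0, "tx": 0, "ty": 0, "tz": 0.005, "hand": 1}, {"ax": 0, "ay": 0, "az": 0, "tx": 0, "ty": 0, "tz": 0.005, "hand": 1}, {"ax": 0, "ay": 0, "az": 0, "tx": 0, "ty": 0, "tz": 0.004, "hand": 1}, {"ax": 0, "ay": 0, "az": 0, "tx": 0, "ty": 0, "tz": 0.003, "hand": 1}, {"ax": 0, "ay": 0, "az": 0, "tx": 0, "ty": 0, "tz": 0, "hand": 1}])

```text
time: 24.8
tcp_pos: [531.0, 222.1, 125.4]
tcp_rot: [0.709, 0.705, -0.0, -0.001]
force: [0.4, 0.4, -1.1]
grip_width: 8.2
gripper_force: 41.9
```

Emit:
servo_tool(targets=[{"ax": 0, "ay": 0, "az": 0, "tx": 0, "ty": 0, "tz": 0.001, "hand": 1}, {"ax": 0, "ay": 0, "az": 0, "tx": 0, "ty": 0, "tz": 0.001, "hand": 1}, {"ax": 0, "ay": 0, "az": 0, "tx": 0, "ty": 0, "tz": 0.001, "hand": 1}, {"ax": 0, "ay": 0, "az": 0, "tx": 0, "ty": 0, "tz": 0, "hand": 1}])

```text
time: 25.2
tcp_pos: [531.5, 222.2, 123.3]
tcp_rot: [0.709, 0.705, 0.0, -0.001]
force: [-1.4, -1.1, 6.3]
grip_width: 8.6
gripper_force: 43.0
```

Seated: contact at 6 N with the floor at the expected height. Release, rise, and travel to tab 3.

Emit:
servo_tool(targets=[{"ax": 0, "ay": 0, "az": 0, "tx": 0, "ty": 0, "tz": 0, "hand": 0}, {"ax": 0, "ay": 0, "az": 0, "tx": 0, "ty": 0, "tz": 0, "hand": 0}, {"ax": 0, "ay": 0, "az": 0, "tx": 0, "ty": 0, "tz": 0, "hand": 0}, {"ax": 0, "ay": 0, "az": 0, "tx": 0, "ty": 0, "tz": 0, "hand": 0}, {"ax": 0, "ay": 0, "az": 0, "tx": 0, "ty": 0, "tz": 0, "hand": 0}, {"ax": 0, "ay": 0, "az": 0, "tx": 0, "ty": 0, "tz": -0.01, "hand": 0}, {"ax": 0, "ay": 0, "az": 0, "tx": 0, "ty": 0, "tz": -0.02, "hand": 0}, {"ax": 0, "ay": 0, "az": 0, "tx": 0, "ty": 0, "tz": -0.03, "hand": 0}, {"ax": 0, "ay": 0, "az": 0, "tx": 0, "ty": 0, "tz": -0.03, "hand": 0}, {"ax": 0, "ay": 0, "az": 0, "tx": 0, "ty": 0, "tz": -0.03, "hand": 0}, {"ax": 0, "ay": 0, "az": 0, "tx": 0, "ty": 0, "tz": 0, "hand": 0}])

```text
time: 26.3
tcp_pos: [532.8, 222.0, 246.9]
tcp_rot: [0.709, 0.705, 0.003, -0.001]
force: [0.2, 0.6, -0.5]
grip_width: 85.2
gripper_force: 0.0
```

Emit:
servo_tool(targets=[{"ax": 0, "ay": 0, "az": 0, "tx": -0.02, "ty": 0, "tz": 0, "hand": 0}, {"ax": 0, "ay": 0, "az": 0, "tx": -0.03, "ty": 0.001, "tz": 0, "hand": 0}, {"ax": 0, "ay": 0, "az": 0, "tx": -0.03, "ty": 0.001, "tz": 0, "hand": 0}, {"ax": 0, "ay": 0, "az": 0, "tx": -0.03, "ty": 0.001, "tz": 0, "hand": 0}, {"ax": 0, "ay": 0, "az": 0, "tx": -0.03, "ty": 0.001, "tz": 0, "hand": 0}, {"ax": 0, "ay": 0, "az": 0, "tx": -0.03, "ty": 0.001, "tz": 0, "hand": 0}, {"ax": 0, "ay": 0, "az": 0, "tx": -0.03, "ty": 0.001, "tz": 0, "hand": 0}, {"ax": 0, "ay": 0, "az": 0, "tx": -0.03, "ty": 0.001, "tz": 0, "hand": 0}, {"ax": 0, "ay": 0, "az": 0, "tx": -0.03, "ty": 0.001, "tz": 0, "hand": 0}, {"ax": 0, "ay": 0, "az": 0, "tx": -0.03, "ty": 0.001, "tz": 0, "hand": 0}, {"ax": 0, "ay": 0, "az": 0, "tx": -0.03, "ty": 0.001, "tz": 0, "hand": 0}, {"ax": 0, "ay": 0, "az": 0, "tx": -0.03, "ty": 0.001, "tz": 0, "hand": 0}, {"ax": 0, "ay": 0, "az": 0, "tx": -0.03, "ty": 0.001, "tz": 0, "hand": 0}, {"ax": 0, "ay": 0, "az": -0.047, "tx": -0.024, "ty": 0.0015, "tz": 0, "hand": 0}, {"ax": 0, "ay": 0, "az": 0, "tx": 0, "ty": 0, "tz": 0, "hand": 0}, {"ax": 0, "ay": 0, "az": 0, "tx": 0, "ty": 0, "tz": 0, "hand": 0}])

```text
time: 27.9
tcp_pos: [541.8, -182.8, 241.7]
tcp_rot: [0.693, 0.721, -0.0, -0.001]
force: [0.4, 1.1, -0.4]
grip_width: 85.6
gripper_force: 0.0
```

```bash
python3 - <<'E'
from h import *
show(); delta((543.4,-182.5,156),0.042)
im,KP,st=look("wrist","pics/w10.png"); g=im.mean(2); s,_,_=look("scene","pics/s10.png")
print(proj("wrist",(543.4,-182.5,193),KP))
u0,v0=map(int,proj("wrist",(543.4,-182.5,193),KP))
print([f"{u}:{int(x)}" for u,x in zip(range(u0-14,u0+16),g[v0-3:v0+12,u0-14:u0+16].mean(0))])
print([f"{v}:{int(x)}" for v,x in zip(range(v0-40,v0+50,2),g[v0-40:v0+50:2,u0-2:u0+5].mean(1))])
E
```

```text
t 27.9 tcp [ 541.8  -182.85  241.71] ytool az 0.0392 tilt [-0.  0.] w 85.6 gf 0.0 F [ 0.36  1.1  -0.39] q [-0.49  0.48  1.02  1.76 -0.45  1.16  0.71]
shift [ 0.11  1.79 85.71] az -0.0028
[288.9  238.82]
['274:42', '275:43', '276:46', '277:47', '278:45', '279:43', '280:39', '281:50', '282:84', '283:99', '284:103', '285:104', '286:104', '287:103', '288:104', '289:104', '290:104', '291:105', '292:105', '293:105', '294:104', '295:101', '296:85', '297:71', '298:88', '299:98', '300:100', '301:99', '302:99', '303:98']
['198:89', '200:91', '202:89', '204:89', '206:89', '208:89', '210:89', '212:89', '214:94', '216:102', '218:105', '220:102', '222:103', '224:102', '226:104', '228:105', '230:107', '232:108', '234:106', '236:104', '238:105', '240:106', '242:106', '244:104', '246:103', '248:103', '250:104', '252:103', '254:106', '256:107', '258:107', '260:108', '262:105', '264:116', '266:115', '268:118', '270:114', '272:109', '274:168', '276:229', '278:213', '280:103', '282:52', '284:50', '286:53']
```

Emit:
servo_tool(targets=[{"ax": 0, "ay": 0, "az": 0, "tx": 0, "ty": 0.0018, "tz": 0.02, "hand": 0}, {"ax": 0, "ay": 0, "az": 0, "tx": 0, "ty": 0, "tz": 0.02, "hand": 0}, {"ax": 0, "ay": 0, "az": 0, "tx": 0, "ty": 0, "tz": 0.02, "hand": 0}, {"ax": 0, "ay": 0, "az": 0, "tx": 0, "ty": 0, "tz": 0.015, "hand": 0}, {"ax": 0, "ay": 0, "az": 0, "tx": 0, "ty": 0, "tz": 0.011, "hand": 0}, {"ax": 0, "ay": 0, "az": 0, "tx": 0, "ty": 0, "tz": 0, "hand": 0.7}, {"ax": 0, "ay": 0, "az": 0, "tx": 0, "ty": 0, "tz": 0, "hand": 0.7}, {"ax": 0, "ay": 0, "az": 0, "tx": 0, "ty": 0, "tz": 0, "hand": 0.7}, {"ax": 0, "ay": 0, "az": 0, "tx": 0, "ty": 0, "tz": 0, "hand": 0.7}], squeeze=30)

```text
time: 28.9
tcp_pos: [544.5, -181.9, 156.7]
tcp_rot: [0.692, 0.722, 0.0, -0.001]
force: [-0.2, -0.7, -0.0]
grip_width: 28.4
gripper_force: 0.0
```

```bash
python3 - <<'E'
from h import *
im,KP,st=look("wrist","pics/w11.png"); show(st); g=im.mean(2)
for v in (295,305,315,325): print(v,*[f"{u}:{int(x)}" for u,x in zip(range(240,332,2),g[v-2:v+3,240:332:2].mean(0))])
print(*[f"{v}:{x:.0f}" for v,x in zip(range(250,376,3),g[250:376:3,290:302].mean(1))])
E
```

```text
t 28.9 tcp [ 544.48 -181.94  156.66] ytool az 0.0413 tilt [-0.  0.] w 28.4 gf 0.0 F [-0.17 -0.66 -0.02] q [-0.42  0.58  0.93  1.83 -0.55  1.01  0.78]
295 240:83 242:36 244:18 246:19 248:20 250:20 252:18 254:33 256:46 258:46 260:44 262:43 264:42 266:68 268:71 270:61 272:88 274:105 276:110 278:109 280:109 282:113 284:110 286:111 288:107 290:107 292:106 294:105 296:85 298:91 300:102 302:104 304:103 306:102 308:97 310:180 312:237 314:239 316:127 318:18 320:23 322:18 324:21 326:19 328:48 330:84
305 240:38 242:24 244:23 246:19 248:18 250:18 252:19 254:38 256:47 258:47 260:49 262:50 264:50 266:48 268:50 270:46 272:88 274:107 276:111 278:110 280:111 282:110 284:111 286:110 288:109 290:110 292:109 294:107 296:86 298:89 300:102 302:102 304:103 306:102 308:98 310:163 312:183 314:184 316:119 318:22 320:19 322:21 324:21 326:23 328:26 330:51
315 240:39 242:26 244:21 246:19 248:19 250:20 252:36 254:56 256:54 258:52 260:51 262:50 264:48 266:52 268:56 270:54 272:86 274:108 276:113 278:114 280:114 282:113 284:113 286:112 288:111 290:110 292:110 294:106 296:89 298:90 300:104 302:104 304:102 306:102 308:98 310:95 312:97 314:95 316:96 318:49 320:25 322:23 324:23 326:28 328:32 330:46
325 240:26 242:26 244:22 246:18 248:19 250:28 252:48 254:45 256:49 258:47 260:48 262:46 264:45 266:47 268:48 270:47 272:85 274:109 276:111 278:112 280:112 282:111 284:112 286:111 288:112 290:113 292:112 294:109 296:83 298:92 300:102 302:103 304:104 306:102 308:98 310:95 312:96 314:97 316:96 318:90 320:41 322:30 324:29 326:35 328:35 330:36
250:96 253:97 256:97 259:97 262:94 265:93 268:95 271:94 274:94 277:94 280:94 283:94 286:93 289:94 292:99 295:98 298:99 301:101 304:101 307:100 310:100 313:100 316:101 319:102 322:102 325:103 328:101 331:100 334:101 337:102 340:101 343:114 346:146 349:156 352:155 355:157 358:157 361:168 364:160 367:152 370:151 373:151
```

The tab (columns 271–296) is centred between the fingers (253–318). Closing, raising 22 mm, drawing forward.

Emit:
servo_tool(targets=[{"ax": 0, "ay": 0, "az": 0, "tx": 0, "ty": -0.0005, "tz": 0.0005, "hand": 1}, {"ax": 0, "ay": 0, "az": 0, "tx": 0, "ty": 0, "tz": 0, "hand": 1}, {"ax": 0, "ay": 0, "az": 0, "tx": 0, "ty": 0, "tz": 0, "hand": 1}, {"ax": 0, "ay": 0, "az": 0, "tx": 0, "ty": 0, "tz": 0, "hand": 1}, {"ax": 0, "ay": 0, "az": 0, "tx": 0, "ty": 0, "tz": 0, "hand": 1}], squeeze=40)

```text
time: 29.45
tcp_pos: [543.7, -182.0, 155.7]
tcp_rot: [0.692, 0.722, 0.0, -0.001]
force: [-2.6, -0.0, 5.4]
grip_width: 8.8
gripper_force: 41.7
```

Emit:
servo_tool(targets=[{"ax": 0, "ay": 0, "az": 0, "tx": 0, "ty": 0, "tz": -0.005, "hand": 1}, {"ax": 0, "ay": 0, "az": 0, "tx": 0, "ty": 0, "tz": -0.005, "hand": 1}, {"ax": 0, "ay": 0, "az": 0, "tx": 0, "ty": 0, "tz": -0.005, "hand": 1}, {"ax": 0, "ay": 0, "az": 0, "tx": 0, "ty": 0, "tz": -0.005, "hand": 1}, {"ax": 0, "ay": 0, "az": 0, "tx": 0, "ty": 0, "tz": -0.002, "hand": 1}, {"ax": 0, "ay": 0, "az": 0, "tx": 0, "ty": 0, "tz": 0, "hand": 1}, {"ax": 0, "ay": 0, "az": 0, "tx": 0, "ty": 0, "tz": 0, "hand": 1}])

```text
time: 30.15
tcp_pos: [543.7, -181.9, 177.4]
tcp_rot: [0.692, 0.722, 0.0, -0.001]
force: [-1.0, 0.3, -1.9]
grip_width: 8.7
gripper_force: 40.7
```

Emit:
servo_tool(targets=[{"ax": 0, "ay": 0, "az": 0, "tx": 0, "ty": -0.004, "tz": 0, "hand": 1}, {"ax": 0, "ay": 0, "az": 0, "tx": 0, "ty": -0.004, "tz": 0, "hand": 1}, {"ax": 0, "ay": 0, "az": 0, "tx": 0, "ty": 0, "tz": 0, "hand": 1}])

```text
time: 30.45
tcp_pos: [535.0, -182.4, 177.5]
tcp_rot: [0.693, 0.721, 0.0, -0.001]
force: [-0.5, -0.0, -0.9]
grip_width: 8.2
gripper_force: 40.7
```

Emit:
servo_tool(targets=[{"ax": 0, "ay": 0, "az": 0, "tx": 0, "ty": -0.006, "tz": 0, "hand": 1}, {"ax": 0, "ay": 0, "az": 0, "tx": 0, "ty": -0.006, "tz": 0, "hand": 1}, {"ax": 0, "ay": 0, "az": 0, "tx": 0, "ty": -0.007, "tz": 0, "hand": 1}, {"ax": 0, "ay": 0, "az": 0, "tx": 0, "ty": -0.008, "tz": 0, "hand": 1}, {"ax": 0, "ay": 0, "az": 0, "tx": 0, "ty": -0.008, "tz": 0, "hand": 1}, {"ax": 0, "ay": 0, "az": 0, "tx": 0, "ty": 0, "tz": -0.01, "hand": 1}, {"ax": 0, "ay": 0, "az": 0, "tx": 0, "ty": 0, "tz": -0.015, "hand": 1}, {"ax": 0, "ay": 0, "az": 0, "tx": 0.01, "ty": 0, "tz": -0.01, "hand": 1}, {"ax": 0, "ay": 0, "az": 0, "tx": 0.02, "ty": 0, "tz": 0, "hand": 1}, {"ax": 0, "ay": 0, "az": 0, "tx": 0.03, "ty": 0.001, "tz": 0, "hand": 1}, {"ax": 0, "ay": 0, "az": 0, "tx": 0.03, "ty": 0.001, "tz": 0, "hand": 1}, {"ax": 0, "ay": 0, "az": 0, "tx": 0.03, "ty": 0.001, "tz": 0, "hand": 1}, {"ax": 0, "ay": 0, "az": 0, "tx": 0.03, "ty": 0.001, "tz": 0, "hand": 1}, {"ax": 0, "ay": 0, "az": 0, "tx": 0.03, "ty": 0.001, "tz": 0.005, "hand": 1}, {"ax": 0, "ay": 0, "az": 0, "tx": 0.03, "ty": 0.001, "tz": 0.005, "hand": 1}, {"ax": 0, "ay": 0, "az": 0.045, "tx": 0.02, "ty": 0.001, "tz": 0.005, "hand": 1}, {"ax": 0, "ay": 0, "az": 0, "tx": 0.01, "ty": 0, "tz": 0, "hand": 1}, {"ax": 0, "ay": 0, "az": 0, "tx": 0, "ty": 0, "tz": 0, "hand": 1}, {"ax": 0, "ay": 0, "az": 0, "tx": 0, "ty": 0, "tz": 0, "hand": 1}])

```text
time: 32.35
tcp_pos: [498.7, 55.4, 198.8]
tcp_rot: [0.708, 0.706, 0.0, -0.001]
force: [-0.2, 0.2, -1.0]
grip_width: 8.6
gripper_force: 40.7
```

```bash
python3 - <<'E'
from h import *
im,KP,st=look("wrist","pics/w12.png"); show(st); g=im.mean(2)
for y in(181,150,119,107): print(y,[proj("wrist",(x,y,48),KP).round(1) for x in(434.8,449.5,523.5,530.5,537.5)])
for v in (95,120,145): print(v,*[f"{u}:{int(x)}" for u,x in zip(range(180,362,2),g[v-3:v+4,180:362:2].mean(0))])
print(*[f"{v}:{x:.0f}" for v,x in zip(range(0,200,2),g[0:200:2,240:270].mean(1))])
E
```

```text
t 32.4 tcp [498.69  55.39 198.76] ytool az -0.0036 tilt [-0.  0.] w 8.6 gf 40.7 F [-0.19  0.22 -0.96] q [-1.04  0.4   1.08  1.97 -0.42  1.01  0.23]
181 [array([202.1,  37.5]), array([221.3,  37.4]), array([317.7,  37.1]), array([326.8,  37.1]), array([335.9,  37.1])]
150 [array([205. ,  80.6]), array([223.5,  80.6]), array([316.6,  80.3]), array([325.4,  80.3]), array([334.3,  80.3])]
119 [array([207.8, 121. ]), array([225.7, 120.9]), array([315.7, 120.7]), array([324.2, 120.6]), array([332.7, 120.6])]
107 [array([208.8, 135.9]), array([226.4, 135.8]), array([315.3, 135.6]), array([323.8, 135.5]), array([332.2, 135.5])]
95 180:19 182:15 184:20 186:18 188:18 190:20 192:21 194:20 196:25 198:59 200:60 202:61 204:60 206:52 208:48 210:48 212:47 214:52 216:59 218:62 220:62 222:59 224:57 226:59 228:61 230:61 232:57 234:49 236:48 238:47 240:60 242:60 244:60 246:61 248:61 250:63 252:61 254:62 256:61 258:61 260:61 262:61 264:60 266:61 268:62 270:64 272:63 274:61 276:61 278:62 280:62 282:61 284:62 286:62 288:61 290:61 292:61 294:62 296:62 298:60 300:60 302:61 304:51 306:53 308:61 310:61 312:60 
[... 1422 characters left out ...]
354:41 356:45 358:45 360:47
0:141 2:142 4:143 6:142 8:142 10:142 12:142 14:143 16:143 18:143 20:143 22:143 24:119 26:132 28:140 30:142 32:144 34:146 36:146 38:115 40:53 42:55 44:54 46:119 48:145 50:144 52:144 54:145 56:144 58:129 60:120 62:88 64:62 66:63 68:62 70:62 72:62 74:62 76:62 78:62 80:62 82:62 84:62 86:62 88:62 90:62 92:61 94:62 96:62 98:62 100:62 102:61 104:62 106:62 108:62 110:61 112:62 114:61 116:61 118:61 120:59 122:53 124:62 126:63 128:62 130:61 132:60 134:57 136:32 138:21 140:22 142:23 144:21 146:22 148:23 150:24 152:23 154:23 156:25 158:25 160:25 162:24 164:22 166:22 168:22 170:22 172:22 174:22 176:21 178:21 180:23 182:20 184:23 186:21 188:23 190:26 192:29 194:32 196:36 198:40
```

The rack is unmoved: the slot_2 line is at x ≈ 530 and the end edge matches. Moving over slot_2.

Emit:
servo_tool(targets=[{"ax": 0, "ay": 0, "az": 0, "tx": 0.014, "ty": 0.005, "tz": 0, "hand": 1}, {"ax": 0, "ay": 0, "az": 0, "tx": 0.022, "ty": 0.007, "tz": 0, "hand": 1}, {"ax": 0, "ay": 0, "az": 0, "tx": 0.022, "ty": 0.007, "tz": 0, "hand": 1}, {"ax": 0, "ay": 0, "az": 0, "tx": 0.02, "ty": 0.007, "tz": 0.007, "hand": 1}, {"ax": 0, "ay": 0, "az": 0, "tx": 0.016, "ty": 0.0055, "tz": 0.007, "hand": 1}, {"ax": 0, "ay": 0, "az": 0, "tx": 0, "ty": 0, "tz": 0, "hand": 1}, {"ax": 0, "ay": 0, "az": 0, "tx": 0, "ty": 0, "tz": 0, "hand": 1}])

```text
time: 33.1
tcp_pos: [530.2, 150.1, 183.9]
tcp_rot: [0.708, 0.706, -0.0, -0.001]
force: [-0.1, -0.0, -1.2]
grip_width: 8.6
gripper_force: 40.7
```

```bash
python3 - <<'E'
from h import *
im,KP,st=look("wrist","pics/w13.png"); show(st); g=im.mean(2)
for y in(183,180,176,222): print(y,[proj("wrist",(x,y,48),KP).round(1) for x in(516.5,523.5,537.5,547.5)])
print("tab1",[proj("wrist",(x,y,159),KP).round(1) for x in(526.5,535.5) for y in (206,238)])
v=int(proj("wrist",(530,178,48),KP)[1])
for w in (v-14,v-8,v-4,v,v+6,v+14,v+24): print(w,*[f"{u}:{int(x)}" for u,x in zip(range(254,320,2),g[w-1:w+2,254:320:2].mean(0))])
E
```

```text
t 33.1 tcp [530.19 150.11 183.86] ytool az -0.0037 tilt [-0.  0.] w 8.6 gf 40.7 F [-0.11 -0.04 -1.16] q [-1.09  0.52  1.    1.87 -0.51  1.04  0.12]
183 [array([268.9, 160.8]), array([277.5, 160.8]), array([294.9, 160.8]), array([307.3, 160.7])]
180 [array([268.9, 164.5]), array([277.6, 164.5]), array([294.9, 164.5]), array([307.2, 164.4])]
176 [array([269. , 169.4]), array([277.6, 169.4]), array([294.8, 169.4]), array([307.1, 169.3])]
222 [array([268. , 110.5]), array([277.1, 110.4]), array([295.2, 110.4]), array([308.1, 110.4])]
tab1 [array([278.4, 149.7]), array([277.8,  78.5]), array([297.1, 149.6]), array([297.6,  78.5])]
152 254:71 256:68 258:69 260:70 262:69 264:69 266:69 268:65 270:71 272:74 274:70 276:67 278:67 280:104 282:124 284:122 286:124 288:126 290:125 292:123 294:98 296:68 298:72 300:73 302:72 304:66 306:73 308:72 310:48 312:27 314:26 316:23 318:25
158 254:72 256:72 258:70 260:72 262:69 264:71 266:72 268:66 270:70 272:73 274:72 276:66 278:66 280:104 282:123 284:122 286:125 288:127 290:127 292:125 294:93 296:68 298:71 300:72 302:71 304:65 306:74 308:71 310:44 312:22 314
[... 504 characters left out ...]
1 258:71 260:69 262:70 264:71 266:69 268:66 270:70 272:72 274:72 276:66 278:64 280:71 282:70 284:72 286:70 288:70 290:70 292:73 294:59 296:67 298:72 300:71 302:70 304:66 306:73 308:72 310:39 312:23 314:24 316:17 318:22
180 254:71 256:70 258:70 260:68 262:71 264:69 266:70 268:64 270:68 272:70 274:71 276:67 278:70 280:109 282:107 284:109 286:108 288:107 290:107 292:78 294:60 296:69 298:72 300:72 302:68 304:67 306:73 308:68 310:32 312:28 314:27 316:23 318:25
190 254:67 256:71 258:72 260:69 262:69 264:69 266:69 268:64 270:69 272:72 274:71 276:60 278:92 280:110 282:110 284:111 286:110 288:107 290:112 292:90 294:60 296:68 298:70 300:69 302:69 304:69 306:69 308:69 310:23 312:23 314:23 316:20 318:23
```

The foot (279–292) is centred between the slot walls (277.5–294.5). Lowering.

Emit:
servo_tool(targets=[{"ax": 0, "ay": 0, "az": 0, "tx": -0.0008, "ty": 0, "tz": 0.01, "hand": 1}, {"ax": 0, "ay": 0, "az": 0, "tx": 0, "ty": 0, "tz": 0.01, "hand": 1}, {"ax": 0, "ay": 0, "az": 0, "tx": 0, "ty": 0, "tz": 0.006, "hand": 1}, {"ax": 0, "ay": 0, "az": 0, "tx": 0, "ty": 0, "tz": 0.004, "hand": 1}, {"ax": 0, "ay": 0, "az": 0, "tx": 0, "ty": 0, "tz": 0.004, "hand": 1}, {"ax": 0, "ay": 0, "az": 0, "tx": 0, "ty": 0, "tz": 0, "hand": 1}])

```text
time: 33.75
tcp_pos: [530.0, 149.4, 149.7]
tcp_rot: [0.708, 0.706, -0.0, -0.001]
force: [0.0, 0.3, -1.4]
grip_width: 8.4
gripper_force: 40.7
```

Emit:
servo_tool(targets=[{"ax": 0, "ay": 0, "az": 0, "tx": 0, "ty": 0, "tz": 0.005, "hand": 1}, {"ax": 0, "ay": 0, "az": 0, "tx": 0, "ty": 0, "tz": 0.005, "hand": 1}, {"ax": 0, "ay": 0, "az": 0, "tx": 0, "ty": 0, "tz": 0.005, "hand": 1}, {"ax": 0, "ay": 0, "az": 0, "tx": 0, "ty": 0, "tz": 0.005, "hand": 1}, {"ax": 0, "ay": 0, "az": 0, "tx": 0, "ty": 0, "tz": 0.003, "hand": 1}, {"ax": 0, "ay": 0, "az": 0, "tx": 0, "ty": 0, "tz": 0.002, "hand": 1}, {"ax": 0, "ay": 0, "az": 0, "tx": 0, "ty": 0, "tz": 0, "hand": 1}])

```text
time: 34.45
tcp_pos: [530.0, 149.5, 124.9]
tcp_rot: [0.708, 0.706, -0.0, -0.001]
force: [0.7, 0.4, -1.4]
grip_width: 8.6
gripper_force: 40.8
```

Emit:
servo_tool(targets=[{"ax": 0, "ay": 0, "az": 0, "tx": 0, "ty": 0, "tz": 0.001, "hand": 1}, {"ax": 0, "ay": 0, "az": 0, "tx": 0, "ty": 0, "tz": 0.001, "hand": 1}, {"ax": 0, "ay": 0, "az": 0, "tx": 0, "ty": 0, "tz": 0.001, "hand": 1}, {"ax": 0, "ay": 0, "az": 0, "tx": 0, "ty": 0, "tz": 0, "hand": 1}])

```text
time: 34.85
tcp_pos: [530.5, 149.6, 122.9]
tcp_rot: [0.708, 0.706, 0.001, -0.001]
force: [-3.8, 0.1, 13.1]
grip_width: 8.7
gripper_force: 42.7
```

Both holders are seated. Release, rise, and return to the knob.

Emit:
servo_tool(targets=[{"ax": 0, "ay": 0, "az": 0, "tx": 0, "ty": 0, "tz": -0.001, "hand": 0}, {"ax": 0, "ay": 0, "az": 0, "tx": 0, "ty": 0, "tz": 0, "hand": 0}, {"ax": 0, "ay": 0, "az": 0, "tx": 0, "ty": 0, "tz": 0, "hand": 0}, {"ax": 0, "ay": 0, "az": 0, "tx": 0, "ty": 0, "tz": 0, "hand": 0}, {"ax": 0, "ay": 0, "az": 0, "tx": 0, "ty": 0, "tz": 0, "hand": 0}, {"ax": 0, "ay": 0, "az": 0, "tx": 0, "ty": 0, "tz": -0.01, "hand": 0}, {"ax": 0, "ay": 0, "az": 0, "tx": 0, "ty": 0, "tz": -0.02, "hand": 0}, {"ax": 0, "ay": 0, "az": 0, "tx": 0, "ty": 0, "tz": -0.03, "hand": 0}, {"ax": 0, "ay": 0, "az": 0, "tx": 0, "ty": 0, "tz": -0.03, "hand": 0}, {"ax": 0, "ay": 0, "az": 0, "tx": 0, "ty": 0, "tz": -0.02, "hand": 0}, {"ax": 0, "ay": 0, "az": 0, "tx": 0, "ty": 0, "tz": 0, "hand": 0}])

```text
time: 35.95
tcp_pos: [531.4, 149.4, 236.2]
tcp_rot: [0.708, 0.706, 0.002, -0.001]
force: [0.3, -0.0, -1.5]
grip_width: 85.3
gripper_force: 0.0
```

Emit:
servo_tool(targets=[{"ax": 0, "ay": 0, "az": 0, "tx": -0.013, "ty": -0.0064, "tz": 0, "hand": 0}, {"ax": 0, "ay": 0, "az": 0, "tx": -0.029, "ty": -0.012, "tz": 0, "hand": 0}, {"ax": 0, "ay": 0, "az": 0, "tx": -0.029, "ty": -0.012, "tz": 0, "hand": 0}, {"ax": 0, "ay": 0, "az": 0, "tx": -0.029, "ty": -0.012, "tz": 0, "hand": 0}, {"ax": 0, "ay": 0, "az": 0, "tx": -0.029, "ty": -0.012, "tz": 0, "hand": 0}, {"ax": 0, "ay": 0, "az": 0, "tx": -0.029, "ty": -0.012, "tz": 0, "hand": 0}, {"ax": 0, "ay": 0, "az": 0, "tx": -0.029, "ty": -0.012, "tz": 0, "hand": 0}, {"ax": 0, "ay": 0, "az": 0, "tx": -0.029, "ty": -0.012, "tz": 0, "hand": 0}, {"ax": 0, "ay": 0, "az": 0, "tx": -0.029, "ty": -0.012, "tz": 0, "hand": 0}, {"ax": 0, "ay": 0, "az": 0, "tx": -0.029, "ty": -0.012, "tz": 0, "hand": 0}, {"ax": 0, "ay": 0, "az": 0, "tx": -0.029, "ty": -0.012, "tz": 0, "hand": 0}, {"ax": 0, "ay": 0, "az": -0.126, "tx": 0, "ty": 0, "tz": 0, "hand": 0}, {"ax": 0, "ay": 0, "az": -0.126, "tx": 0, "ty": 0, "tz": 0, "hand": 0}, {"ax": 0, "ay": 0, "az": -0.126, "tx": 0, "ty": 0, "tz": 0, "hand": 0}, {"ax": 0, "ay": 0, "az": -0.126, "tx": 0, "ty": 0, "tz": 0, "hand": 0}, {"ax": 0, "ay": 0, "az": -0.126, "tx": 0, "ty": 0, "tz": 0, "hand": 0}, {"ax": 0, "ay": 0, "az": -0.126, "tx": 0, "ty": 0, "tz": 0, "hand": 0}, {"ax": 0, "ay": 0, "az": 0, "tx": 0, "ty": 0, "tz": 0, "hand": 0}])

```text
time: 37.75
tcp_pos: [401.7, -153.5, 232.2]
tcp_rot: [0.397, 0.918, 0.001, -0.002]
force: [-0.1, -0.5, -0.4]
grip_width: 85.3
gripper_force: 0.0
```

```bash
python3 - <<'E'
from h import *
im,KP,st=look("wrist","pics/w14.png"); show(st); delta((403,-153.3,62),.753)
u,v=proj("wrist",(403,-153,55),KP);print(u,v)
m=(im.max(2)<48).astype(np.uint8); m[:, :int(u)-60]=0;m[:,int(u)+60:]=0;m[:int(v)-50]=0;m[int(v)+60:]=0
n,l,s,c=cv2.connectedComponentsWithStats(m)
for i in range(1,n):
    if s[i,4]>300: print(s[i],c[i])
# white pointer mark
w=(im.min(2)>150).astype(np.uint8); n,l,s,c=cv2.connectedComponentsWithStats(w)
for i in range(1,n):
    if abs(c[i]-[u,v]).max()<45 and 10<s[i,4]<200:
        ys,xs=np.where(l==i);a=ray("wrist",(xs[ys.argmin()],ys.min()),97,KP);b=ray("wrist",(xs[ys.argmax()],ys.max()),97,KP);print("mark",s[i],a,b,np.arctan2(*(a-b)[1::-1]))
im=np.ascontiguousarray(im);cv2.imwrite("pics/w14c.png",im[int(v)-60:int(v)+70,int(u)-70:int(u)+70])
for yy in range(int(v)-40,int(v)+56,6): 
    x=np.where(m[yy])[0]; print(yy,(x.min(),x.max()) if len(x) else None,end=' ')
E
```

```text
t 37.8 tcp [ 401.65 -153.46  232.21] ytool az 0.7541 tilt [-0.  0.] w 85.3 gf 0.0 F [-0.09 -0.5  -0.42] q [-0.73  0.09  1.09  2.09 -0.1   1.01  1.16]
shift [ -1.24   0.99 170.32] az -0.0040
286.9361347205131 190.10410573685078
[ 226  140   60   37 1346] [251.9  154.42]
[318 140  28  25 368] [335.93 148.05]
[ 260  162   58   72 2662] [288.14 193.98]
[226 204  32  42 594] [237.24 227.2 ]
150 (np.int64(227), np.int64(345)) 156 (np.int64(228), np.int64(345)) 162 (np.int64(227), np.int64(345)) 168 (np.int64(235), np.int64(305)) 174 (np.int64(226), np.int64(311)) 180 (np.int64(226), np.int64(312)) 186 (np.int64(228), np.int64(315)) 192 (np.int64(237), np.int64(317)) 198 (np.int64(262), np.int64(315)) 204 (np.int64(232), np.int64(313)) 210 (np.int64(226), np.int64(310)) 216 (np.int64(226), np.int64(301)) 222 (np.int64(226), np.int64(295)) 228 (np.int64(226), np.int64(295)) 234 (np.int64(226), np.int64(252)) 240 (np.int64(227), np.int64(242))
```

The bar is aligned with the hand and the skirt is ~1 mm off in tool y. Gripping.

Emit:
servo_tool(targets=[{"ax": 0, "ay": 0, "az": 0, "tx": -0.001, "ty": 0.0018, "tz": 0.02, "hand": 0}, {"ax": 0, "ay": 0, "az": 0, "tx": 0, "ty": 0, "tz": 0.02, "hand": 0}, {"ax": 0, "ay": 0, "az": 0, "tx": 0, "ty": 0, "tz": 0.02, "hand": 0}, {"ax": 0, "ay": 0, "az": 0, "tx": 0, "ty": 0, "tz": 0.02, "hand": 0}, {"ax": 0, "ay": 0, "az": 0, "tx": 0, "ty": 0, "tz": 0.02, "hand": 0}, {"ax": 0, "ay": 0, "az": 0, "tx": 0, "ty": 0, "tz": 0.02, "hand": 0}, {"ax": 0, "ay": 0, "az": 0, "tx": 0, "ty": 0, "tz": 0.02, "hand": 0}, {"ax": 0, "ay": 0, "az": 0, "tx": 0, "ty": 0, "tz": 0.019, "hand": 0}, {"ax": 0, "ay": 0, "az": 0, "tx": 0, "ty": 0, "tz": 0.01, "hand": 0}, {"ax": 0, "ay": 0, "az": 0, "tx": 0, "ty": 0, "tz": 0, "hand": 0}, {"ax": 0, "ay": 0, "az": 0, "tx": 0, "ty": 0, "tz": 0, "hand": 1}, {"ax": 0, "ay": 0, "az": 0, "tx": 0, "ty": 0, "tz": 0, "hand": 1}, {"ax": 0, "ay": 0, "az": 0, "tx": 0, "ty": 0, "tz": 0, "hand": 1}, {"ax": 0, "ay": 0, "az": 0, "tx": 0, "ty": 0, "tz": 0, "hand": 1}, {"ax": 0, "ay": 0, "az": 0, "tx": 0, "ty": 0, "tz": 0, "hand": 1}, {"ax": 0, "ay": 0, "az": 0, "tx": 0, "ty": 0, "tz": 0, "hand": 1}, {"ax": 0, "ay": 0, "az": 0, "tx": 0, "ty": 0, "tz": 0, "hand": 1}, {"ax": 0, "ay": 0, "az": 0, "tx": 0, "ty": 0, "tz": 0, "hand": 1}], squeeze=60)

```text
time: 39.6
tcp_pos: [404.5, -152.3, 64.1]
tcp_rot: [0.398, 0.917, 0.001, -0.001]
force: [-1.7, 1.0, 10.8]
grip_width: 13.2
gripper_force: 59.8
```

```bash
cat >> h.py <<'E'
def turn(n,da,yaw=0.035):
    "tool shifts per row while turning the knob by da (rad, clockwise +) a row"
    show(); a=r.get_state(); M=R.from_quat(a["tcp_rot"]).as_matrix(); th=np.arctan2(M[1,1],M[0,1]);print(M.T@a["force"],a["torque"])
    d=-25*da*np.array([np.cos(yaw),np.sin(yaw)])
    for k in range(n):
        t=th-da*(k+.5); y=np.array([np.cos(t),np.sin(t)]); x=np.array([-y[1],y[0]])
        print(k,(d@x).round(1),(d@y).round(1),end=' | ')
E
python3 -c "
from h import *
turn(13,-.1)"
```

```text
t 39.6 tcp [ 404.54 -152.35   64.1 ] ytool az 0.7524 tilt [-0.  0.] w 13.2 gf 59.8 F [-1.7   1.03 10.81] q [-0.39  0.47  0.81  2.22 -0.56  0.66  1.58]
[  1.94  -0.53 -10.81] [0.24 0.54 0.22]
0 -1.7 1.8 | 1 -1.9 1.6 | 2 -2.1 1.4 | 3 -2.2 1.2 | 4 -2.3 1.0 | 5 -2.4 0.7 | 6 -2.4 0.5 | 7 -2.5 0.3 | 8 -2.5 0.0 | 9 -2.5 -0.2 | 10 -2.5 -0.5 | 11 -2.4 -0.7 | 12 -2.3 -1.0 |
```

Emit:
servo_tool(targets=[{"ax": 0, "ay": 0, "az": -0.1, "tx": -0.0017, "ty": 0.0018, "tz": 0, "hand": 1}, {"ax": 0, "ay": 0, "az": -0.1, "tx": -0.0019, "ty": 0.0016, "tz": 0, "hand": 1}, {"ax": 0, "ay": 0, "az": -0.1, "tx": -0.0021, "ty": 0.0014, "tz": 0, "hand": 1}, {"ax": 0, "ay": 0, "az": -0.1, "tx": -0.0022, "ty": 0.0012, "tz": 0, "hand": 1}, {"ax": 0, "ay": 0, "az": -0.1, "tx": -0.0023, "ty": 0.001, "tz": 0, "hand": 1}, {"ax": 0, "ay": 0, "az": -0.1, "tx": -0.0024, "ty": 0.0007, "tz": 0, "hand": 1}])

```text
time: 40.2
tcp_pos: [418.6, -153.4, 64.1]
tcp_rot: [0.108, 0.994, 0.001, -0.001]
force: [-11.3, -5.9, 17.2]
grip_width: 13.3
gripper_force: 60.5
```

```bash
python3 -c "
from h import *
turn(6,-.1)"
```

```text
t 40.2 tcp [ 418.63 -153.41   64.08] ytool az 1.3552 tilt [-0.  0.] w 13.3 gf 60.5 F [-11.34  -5.94  17.16] q [-0.27  0.44  0.65  2.19 -0.44  0.65  2.05]
[  9.86  -8.21 -17.14] [-1.12  2.47  0.  ]
0 -2.4 0.5 | 1 -2.5 0.3 | 2 -2.5 0.0 | 3 -2.5 -0.2 | 4 -2.5 -0.5 | 5 -2.4 -0.7 |
```

Emit:
servo_tool(targets=[{"ax": 0, "ay": 0, "az": -0.1, "tx": -0.0019, "ty": 0.0003, "tz": -0.001, "hand": 1}, {"ax": 0, "ay": 0, "az": -0.1, "tx": -0.0025, "ty": 0.0001, "tz": 0, "hand": 1}, {"ax": 0, "ay": 0, "az": -0.1, "tx": -0.0025, "ty": -0.0001, "tz": 0, "hand": 1}, {"ax": 0, "ay": 0, "az": -0.1, "tx": -0.0025, "ty": -0.0002, "tz": 0, "hand": 1}, {"ax": 0, "ay": 0, "az": -0.1, "tx": -0.0025, "ty": -0.0005, "tz": 0, "hand": 1}, {"ax": 0, "ay": 0, "az": 0, "tx": 0, "ty": 0, "tz": 0, "hand": 1}])

```text
time: 40.8
tcp_pos: [431.0, -154.5, 64.4]
tcp_rot: [-0.141, 0.99, 0.0, -0.001]
force: [2.0, -10.6, -17.5]
grip_width: 13.1
gripper_force: 61.7
```

```bash
python3 -c "
from h import *
turn(1,-.1)"
```

```text
t 40.8 tcp [ 431.03 -154.48   64.37] ytool az 1.8547 tilt [-0.  0.] w 13.1 gf 61.7 F [  1.98 -10.63 -17.53] q [-0.16  0.42  0.52  2.16 -0.35  0.64  2.46]
[  1.05 -10.76  17.52] [-2.3  -0.33  0.2 ]
0 -2.4 -0.7 |
```

Emit:
servo_tool(targets=[{"ax": 0, "ay": 0, "az": 0, "tx": 0, "ty": 0, "tz": 0, "hand": 0}, {"ax": 0, "ay": 0, "az": 0, "tx": 0, "ty": 0, "tz": 0, "hand": 0}, {"ax": 0, "ay": 0, "az": 0, "tx": 0, "ty": 0, "tz": 0, "hand": 0}, {"ax": 0, "ay": 0, "az": 0, "tx": 0, "ty": 0, "tz": 0, "hand": 0}, {"ax": 0, "ay": 0, "az": 0, "tx": 0, "ty": 0, "tz": 0, "hand": 0}, {"ax": 0, "ay": 0, "az": 0, "tx": 0, "ty": 0, "tz": 0, "hand": 0}, {"ax": 0, "ay": 0, "az": 0, "tx": 0, "ty": 0, "tz": -0.02, "hand": 0}, {"ax": 0, "ay": 0, "az": 0, "tx": 0, "ty": 0, "tz": -0.03, "hand": 0}, {"ax": 0, "ay": 0, "az": 0, "tx": 0, "ty": 0, "tz": -0.03, "hand": 0}, {"ax": 0, "ay": 0, "az": 0, "tx": 0, "ty": 0, "tz": -0.02, "hand": 0}, {"ax": 0, "ay": 0, "az": 0, "tx": 0, "ty": 0, "tz": 0, "hand": 0}])

```text
time: 41.9
tcp_pos: [432.8, -153.5, 167.0]
tcp_rot: [-0.14, 0.99, 0.001, 0.001]
force: [-0.3, -0.1, -1.0]
grip_width: 85.3
gripper_force: 0.0
```

Emit:
servo_tool(targets=[{"ax": 0, "ay": 0, "az": 0.1496, "tx": 0, "ty": 0, "tz": 0, "hand": 0}, {"ax": 0, "ay": 0, "az": 0.1496, "tx": 0, "ty": 0, "tz": 0, "hand": 0}, {"ax": 0, "ay": 0, "az": 0.1496, "tx": 0, "ty": 0, "tz": 0, "hand": 0}, {"ax": 0, "ay": 0, "az": 0.1496, "tx": 0, "ty": 0, "tz": 0, "hand": 0}, {"ax": 0, "ay": 0, "az": 0.1496, "tx": 0, "ty": 0, "tz": 0, "hand": 0}, {"ax": 0, "ay": 0, "az": 0.1496, "tx": 0, "ty": 0, "tz": 0, "hand": 0}, {"ax": 0, "ay": 0, "az": 0.1496, "tx": 0, "ty": 0, "tz": 0, "hand": 0}, {"ax": 0, "ay": 0, "az": 0.1496, "tx": 0, "ty": 0, "tz": 0, "hand": 0}, {"ax": 0, "ay": 0, "az": 0.1496, "tx": 0, "ty": 0, "tz": 0, "hand": 0}, {"ax": 0, "ay": 0, "az": 0.1496, "tx": 0, "ty": 0, "tz": 0, "hand": 0}, {"ax": 0, "ay": 0, "az": 0.1496, "tx": 0, "ty": 0, "tz": 0, "hand": 0}, {"ax": 0, "ay": 0, "az": 0.1496, "tx": 0, "ty": 0, "tz": 0, "hand": 0}])

```text
time: 43.1
tcp_pos: [431.3, -153.3, 164.2]
tcp_rot: [0.689, 0.725, -0.0, -0.001]
force: [-0.7, 1.1, -0.5]
grip_width: 85.3
gripper_force: 0.0
```

```bash
python3 -c "
from h import *
show()"
```

```text
t 43.1 tcp [ 431.3  -153.25  164.23] ytool az 0.0509 tilt [-0.  0.] w 85.3 gf 0.0 F [-0.66  1.14 -0.47] q [-0.58  0.33  1.    2.1  -0.36  0.89  0.68]
```

Emit:
servo_tool(targets=[{"ax": 0, "ay": 0, "az": 0, "tx": 0, "ty": 0, "tz": 0.026, "hand": 0}, {"ax": 0, "ay": 0, "az": 0, "tx": 0, "ty": 0, "tz": 0.026, "hand": 0}, {"ax": 0, "ay": 0, "az": 0.149, "tx": 0, "ty": 0, "tz": 0, "hand": 0}, {"ax": 0, "ay": 0, "az": 0.149, "tx": 0, "ty": 0, "tz": 0, "hand": 0}, {"ax": 0, "ay": 0, "az": 0.149, "tx": 0, "ty": 0, "tz": 0, "hand": 0}, {"ax": 0, "ay": 0, "az": 0.149, "tx": 0, "ty": 0, "tz": 0, "hand": 0}, {"ax": 0, "ay": 0, "az": 0.149, "tx": 0, "ty": 0, "tz": 0, "hand": 0}, {"ax": 0, "ay": 0, "az": 0.149, "tx": 0, "ty": 0, "tz": 0, "hand": 0}, {"ax": 0, "ay": 0, "az": 0.149, "tx": 0, "ty": 0, "tz": 0, "hand": 0}, {"ax": 0, "ay": 0, "az": 0.149, "tx": 0, "ty": 0, "tz": 0, "hand": 0}, {"ax": 0, "ay": 0, "az": 0.149, "tx": 0, "ty": 0, "tz": 0, "hand": 0}, {"ax": 0, "ay": 0, "az": 0, "tx": 0, "ty": 0, "tz": 0, "hand": 0}])

```text
time: 44.3
tcp_pos: [431.1, -153.3, 112.1]
tcp_rot: [0.99, 0.142, -0.001, -0.001]
force: [-0.1, 1.0, 0.3]
grip_width: 85.3
gripper_force: 0.0
```

```bash
python3 -c "
from h import *
show();delta((432,-153.8,63),-1.287)"
```

```text
t 44.3 tcp [ 431.12 -153.28  112.15] ytool az -1.2868 tilt [-0.  0.] w 85.3 gf 0.0 F [-0.14  1.05  0.26] q [-0.67  0.6   1.2   2.15 -0.74  0.91 -0.31]
shift [ 0.81  0.81 49.14] az 0.0002
```

Emit:
servo_tool(targets=[{"ax": 0, "ay": 0, "az": 0, "tx": 0.0008, "ty": 0.0008, "tz": 0.016, "hand": 0}, {"ax": 0, "ay": 0, "az": 0, "tx": 0, "ty": 0, "tz": 0.016, "hand": 0}, {"ax": 0, "ay": 0, "az": 0, "tx": 0, "ty": 0, "tz": 0.016, "hand": 0}, {"ax": 0, "ay": 0, "az": 0, "tx": 0, "ty": 0, "tz": 0, "hand": 0}, {"ax": 0, "ay": 0, "az": 0, "tx": 0, "ty": 0, "tz": 0, "hand": 1}, {"ax": 0, "ay": 0, "az": 0, "tx": 0, "ty": 0, "tz": 0, "hand": 1}, {"ax": 0, "ay": 0, "az": 0, "tx": 0, "ty": 0, "tz": 0, "hand": 1}, {"ax": 0, "ay": 0, "az": 0, "tx": 0, "ty": 0, "tz": 0, "hand": 1}, {"ax": 0, "ay": 0, "az": 0, "tx": 0, "ty": 0, "tz": 0, "hand": 1}, {"ax": 0, "ay": 0, "az": 0, "tx": 0, "ty": 0, "tz": 0, "hand": 1}, {"ax": 0, "ay": 0, "az": 0, "tx": 0, "ty": 0, "tz": 0, "hand": 1}, {"ax": 0, "ay": 0, "az": 0, "tx": 0, "ty": 0, "tz": 0, "hand": 1}])

```text
time: 45.5
tcp_pos: [432.7, -154.1, 65.1]
tcp_rot: [0.99, 0.143, -0.0, -0.001]
force: [-0.9, -1.6, 6.7]
grip_width: 13.0
gripper_force: 59.7
```

```bash
python3 -c "
from h import *
turn(30,-.1)"
```

```text
t 45.5 tcp [ 432.73 -154.08   65.14] ytool az -1.2839 tilt [-0.  0.] w 13.0 gf 59.7 F [-0.86 -1.61  6.69] q [-0.58  0.66  1.08  2.17 -0.84  0.82 -0.23]
[-1.28  1.29 -6.69] [-0.4   0.12  0.11]
0 2.4 0.7 | 1 2.3 1.0 | 2 2.2 1.2 | 3 2.1 1.4 | 4 1.9 1.6 | 5 1.7 1.8 | 6 1.6 2.0 | 7 1.3 2.1 | 8 1.1 2.2 | 9 0.9 2.3 | 10 0.7 2.4 | 11 0.4 2.5 | 12 0.2 2.5 | 13 -0.1 2.5 | 14 -0.3 2.5 | 15 -0.6 2.4 | 16 -0.8 2.4 | 17 -1.0 2.3 | 18 -1.3 2.2 | 19 -1.5 2.0 | 20 -1.7 1.9 | 21 -1.8 1.7 | 22 -2.0 1.5 | 23 -2.1 1.3 | 24 -2.3 1.1 | 25 -2.4 0.8 | 26 -2.4 0.6 | 27 -2.5 0.3 | 28 -2.5 0.1 | 29 -2.5 -0.2 |
```

Emit:
servo_tool(targets=[{"ax": 0, "ay": 0, "az": -0.1, "tx": 0.0024, "ty": 0.0007, "tz": 0, "hand": 1}, {"ax": 0, "ay": 0, "az": -0.1, "tx": 0.0023, "ty": 0.001, "tz": 0, "hand": 1}, {"ax": 0, "ay": 0, "az": -0.1, "tx": 0.0022, "ty": 0.0012, "tz": 0, "hand": 1}, {"ax": 0, "ay": 0, "az": -0.1, "tx": 0.0021, "ty": 0.0014, "tz": 0, "hand": 1}, {"ax": 0, "ay": 0, "az": -0.1, "tx": 0.0019, "ty": 0.0016, "tz": 0, "hand": 1}, {"ax": 0, "ay": 0, "az": -0.1, "tx": 0.0017, "ty": 0.0018, "tz": 0, "hand": 1}, {"ax": 0, "ay": 0, "az": -0.1, "tx": 0.0016, "ty": 0.002, "tz": 0, "hand": 1}, {"ax": 0, "ay": 0, "az": -0.1, "tx": 0.0013, "ty": 0.0021, "tz": 0, "hand": 1}])

```text
time: 46.3
tcp_pos: [453.4, -154.3, 65.2]
tcp_rot: [0.855, 0.519, 0.0, -0.0]
force: [4.4, -0.4, 0.9]
grip_width: 13.0
gripper_force: 59.1
```

```bash
python3 -c "
from h import *
turn(8,-.1)"
```

```text
t 46.3 tcp [ 453.37 -154.32   65.19] ytool az -0.4802 tilt [0. 0.] w 13.0 gf 59.1 F [ 4.44 -0.37  0.89] q [-0.45  0.58  0.88  2.12 -0.67  0.75  0.39]
[ 1.73  4.11 -0.88] [-0.3  -0.76 -0.36]
0 1.1 2.2 | 1 0.9 2.3 | 2 0.7 2.4 | 3 0.4 2.5 | 4 0.2 2.5 | 5 -0.1 2.5 | 6 -0.3 2.5 | 7 -0.6 2.4 |
```

Emit:
servo_tool(targets=[{"ax": 0, "ay": 0, "az": -0.1, "tx": 0.0011, "ty": 0.0022, "tz": 0, "hand": 1}, {"ax": 0, "ay": 0, "az": -0.1, "tx": 0.0009, "ty": 0.0023, "tz": 0, "hand": 1}, {"ax": 0, "ay": 0, "az": -0.1, "tx": 0.0007, "ty": 0.0024, "tz": 0, "hand": 1}, {"ax": 0, "ay": 0, "az": -0.1, "tx": 0.0004, "ty": 0.0025, "tz": 0, "hand": 1}, {"ax": 0, "ay": 0, "az": -0.1, "tx": 0.0002, "ty": 0.0025, "tz": 0, "hand": 1}, {"ax": 0, "ay": 0, "az": -0.1, "tx": -0.0001, "ty": 0.0025, "tz": 0, "hand": 1}, {"ax": 0, "ay": 0, "az": -0.1, "tx": -0.0003, "ty": 0.0025, "tz": 0, "hand": 1}, {"ax": 0, "ay": 0, "az": -0.1, "tx": -0.0006, "ty": 0.0024, "tz": 0, "hand": 1}])

```text
time: 47.1
tcp_pos: [474.5, -153.7, 65.3]
tcp_rot: [0.585, 0.811, 0.001, 0.0]
force: [12.7, 4.8, -4.6]
grip_width: 13.3
gripper_force: 58.8
```

```bash
python3 -c "
from h import *
turn(14,-.1)"
```

```text
t 47.1 tcp [ 474.52 -153.73   65.25] ytool az 0.3207 tilt [0. 0.] w 13.3 gf 58.8 F [12.65  4.79 -4.64] q [-0.29  0.52  0.68  2.07 -0.5   0.71  1.03]
[ 0.56 13.51  4.67] [ 0.85 -2.6  -0.61]
0 -0.8 2.4 | 1 -1.1 2.3 | 2 -1.3 2.1 | 3 -1.5 2.0 | 4 -1.7 1.9 | 5 -1.9 1.7 | 6 -2.0 1.5 | 7 -2.2 1.3 | 8 -2.3 1.1 | 9 -2.4 0.8 | 10 -2.4 0.6 | 11 -2.5 0.3 | 12 -2.5 0.1 | 13 -2.5 -0.2 |
```

Emit:
servo_tool(targets=[{"ax": 0, "ay": 0, "az": -0.1, "tx": -0.0008, "ty": 0.0032, "tz": 0, "hand": 1}, {"ax": 0, "ay": 0, "az": -0.1, "tx": -0.0011, "ty": 0.0023, "tz": 0, "hand": 1}, {"ax": 0, "ay": 0, "az": -0.1, "tx": -0.0013, "ty": 0.0021, "tz": 0, "hand": 1}, {"ax": 0, "ay": 0, "az": -0.1, "tx": -0.0015, "ty": 0.002, "tz": 0, "hand": 1}, {"ax": 0, "ay": 0, "az": -0.1, "tx": -0.0017, "ty": 0.0019, "tz": 0, "hand": 1}, {"ax": 0, "ay": 0, "az": -0.1, "tx": -0.0019, "ty": 0.0017, "tz": 0, "hand": 1}, {"ax": 0, "ay": 0, "az": -0.1, "tx": -0.002, "ty": 0.0015, "tz": 0, "hand": 1}, {"ax": 0, "ay": 0, "az": -0.1, "tx": -0.0022, "ty": 0.0013, "tz": 0, "hand": 1}])

```text
time: 47.9
tcp_pos: [495.6, -152.2, 65.2]
tcp_rot: [0.222, 0.975, 0.002, 0.0]
force: [12.4, 16.8, -0.5]
grip_width: 13.1
gripper_force: 59.4
```

```bash
python3 -c "
from h import *
turn(6,-.1)"
```

```text
t 47.9 tcp [ 495.64 -152.16   65.2 ] ytool az 1.1221 tilt [0. 0.] w 13.1 gf 59.4 F [12.35 16.84 -0.47] q [-0.14  0.5   0.47  2.02 -0.35  0.7   1.67]
[-3.82 20.53  0.56] [ 3.08 -2.44 -0.67]
0 -2.3 1.1 | 1 -2.4 0.8 | 2 -2.4 0.6 | 3 -2.5 0.3 | 4 -2.5 0.1 | 5 -2.5 -0.2 |
```

Emit:
servo_tool(targets=[{"ax": 0, "ay": 0, "az": -0.1, "tx": -0.0023, "ty": 0.0026, "tz": 0, "hand": 1}, {"ax": 0, "ay": 0, "az": -0.1, "tx": -0.0024, "ty": 0.0008, "tz": 0, "hand": 1}, {"ax": 0, "ay": 0, "az": -0.1, "tx": -0.0024, "ty": 0.0006, "tz": 0, "hand": 1}, {"ax": 0, "ay": 0, "az": -0.1, "tx": -0.0025, "ty": 0.0003, "tz": 0, "hand": 1}, {"ax": 0, "ay": 0, "az": -0.05, "tx": -0.0012, "ty": 0, "tz": 0, "hand": 1}, {"ax": 0, "ay": 0, "az": 0, "tx": 0, "ty": 0, "tz": 0, "hand": 1}])

```text
time: 48.5
tcp_pos: [507.3, -150.9, 65.2]
tcp_rot: [0.0, 1.0, 0.002, 0.001]
force: [9.1, 17.3, 2.8]
grip_width: 13.1
gripper_force: 59.5
```

```bash
python3 -c "
from h import *
turn(2,-.05)"
```

```text
t 48.5 tcp [ 507.31 -150.86   65.19] ytool az 1.5704 tilt [0. 0.] w 13.1 gf 59.5 F [ 9.06 17.35  2.78] q [-0.05  0.5   0.35  1.99 -0.26  0.7   2.04]
[-9.06 17.36 -2.69] [ 3.2  -2.14 -0.05]
0 -1.2 0.0 | 1 -1.2 -0.0 |
```

Emit:
servo_tool(targets=[{"ax": 0, "ay": 0, "az": -0.05, "tx": 0, "ty": 0.001, "tz": 0, "hand": 1}, {"ax": 0, "ay": 0, "az": -0.05, "tx": 0, "ty": 0, "tz": 0, "hand": 1}, {"ax": 0, "ay": 0, "az": -0.05, "tx": 0, "ty": 0, "tz": 0, "hand": 1}, {"ax": 0, "ay": 0, "az": 0, "tx": 0, "ty": 0, "tz": 0, "hand": 1}])

```text
time: 48.9
tcp_pos: [507.3, -150.6, 65.4]
tcp_rot: [-0.074, 0.997, 0.002, 0.001]
force: [9.4, 12.3, 4.2]
grip_width: 13.2
gripper_force: 108.5
```

```bash
python3 -c "
from h import *
turn(2,-.05)"
```

```text
t 48.9 tcp [ 507.32 -150.57   65.41] ytool az 1.7184 tilt [0. 0.] w 13.2 gf 108.5 F [ 9.42 12.26  4.23] q [-0.02  0.49  0.31  1.99 -0.24  0.7   2.16]
[-11.13  10.76  -4.17] [ 2.57 -1.84 -1.11]
0 -1.2 -0.2 | 1 -1.2 -0.2 |
```

Torque is 1.1 N·m against the home stop. Release and lift straight up, then verify.

Emit:
servo_tool(targets=[{"ax": 0, "ay": 0, "az": -0.03, "tx": 0, "ty": 0, "tz": 0, "hand": 1}, {"ax": 0, "ay": 0, "az": 0, "tx": 0, "ty": 0, "tz": 0, "hand": 0}, {"ax": 0, "ay": 0, "az": 0, "tx": 0, "ty": 0, "tz": 0, "hand": 0}, {"ax": 0, "ay": 0, "az": 0, "tx": 0, "ty": 0, "tz": 0, "hand": 0}, {"ax": 0, "ay": 0, "az": 0, "tx": 0, "ty": 0, "tz": 0, "hand": 0}, {"ax": 0, "ay": 0, "az": 0, "tx": 0, "ty": 0, "tz": 0, "hand": 0}, {"ax": 0, "ay": 0, "az": 0, "tx": 0, "ty": 0, "tz": 0, "hand": 0}, {"ax": 0, "ay": 0, "az": 0, "tx": 0, "ty": 0, "tz": -0.02, "hand": 0}, {"ax": 0, "ay": 0, "az": 0, "tx": 0.005, "ty": 0, "tz": -0.03, "hand": 0}, {"ax": 0, "ay": 0, "az": 0, "tx": 0.005, "ty": 0, "tz": -0.03, "hand": 0}, {"ax": 0, "ay": 0, "az": 0, "tx": 0.005, "ty": 0, "tz": -0.03, "hand": 0}, {"ax": 0, "ay": 0, "az": 0, "tx": 0.005, "ty": 0, "tz": -0.03, "hand": 0}, {"ax": 0, "ay": 0, "az": 0, "tx": 0, "ty": 0, "tz": -0.03, "hand": 0}, {"ax": 0, "ay": 0, "az": 0, "tx": 0, "ty": 0, "tz": 0, "hand": 0}])

```text
time: 50.3
tcp_pos: [487.2, -156.8, 238.3]
tcp_rot: [-0.087, 0.996, 0.0, 0.002]
force: [0.5, -0.0, -0.3]
grip_width: 85.2
gripper_force: 0.0
```

```bash
python3 - <<'E'
from h import *
im,KP,st=look("wrist","pics/w15.png"); show(st); s,KS,_=look("scene","pics/s15.png"); t,KT,_=look("top","pics/t15.png")
u,v=map(int,proj("wrist",(503,-149.5,60),KP)); print(u,v)
m=(im.max(2)<55).astype(np.uint8); m[:,:u-45]=0;m[:,u+45:]=0;m[:v-45]=0;m[v+55:]=0
n,l,S,c=cv2.connectedComponentsWithStats(m); i=1+S[1:,4].argmax(); print(S[i],c[i])
for yy in range(S[i,1],S[i,1]+S[i,3],6):
    x=np.where(l[yy]==i)[0]; print(yy,x.min(),x.max(),end='|')
yy=max(range(S[i,1],S[i,1]+S[i,3]),key=lambda y:(l[y]==i).sum()); x=np.where(l[yy]==i)[0]; print("\nskirt centre",ray("wrist",(x.mean(),S[i,1]+(x.max()-x.min())/2),55,KP))
s0=cv2.imread("pics/scene0.png"); d=cv2.absdiff(s,s0).max(2); print("bed/purple diff",(d[225:320,255:365]>60).mean(),"other purple",(d[170:235,135:175]>60).mean(),"tin",(d[305:340,370:410]>60).mean(),"cyl",(d[235:265,248:270]>60).mean())
# holders in the rack: expected tab tops in the scene
for y in(222.2,149.6):
    print([proj("scene",(531,y,z),KS).round(0) for z in(12,160)])
    p=proj("scene",(526.5,y,140),KS).astype(int);print("tab colour",s[p[1]-3:p[1]+4,p[0]-2:p[0]+3].mean((0,1)),"before",s0[p[1]-3:p[1]+4,p[0]-2:p[0]+3].mean((0,1)))
t0=cv2.imread("pics/top0.png"); print("rack top shift",cv2.phaseCorrelate(t0[195:250,178:215].mean(2),t[195:250,178:215].mean(2)))
E
```

```text
t 50.3 tcp [ 487.21 -156.77  238.28] ytool az 1.7457 tilt [0. 0.] w 85.2 gf 0.0 F [ 0.48 -0.02 -0.3 ] q [-0.08  0.21  0.39  1.9  -0.1   1.04  2.09]
289 205
[ 260  175   57   72 2583] [287.79 205.51]
175 291 291|181 273 302|187 266 309|193 261 313|199 260 316|205 262 315|211 261 314|217 263 313|223 269 309|229 276 295|235 279 292|241 279 291|
skirt centre [ 502.42 -150.96   55.  ]
bed/purple diff 0.07933014354066986 other purple 0.0 tin 0.0 cyl 0.11515151515151516
[array([221., 188.]), array([214., 143.])]
tab colour [84.77 85.74 85.74] before [102.74 106.14 106.94]
[array([237., 200.]), array([232., 154.])]
tab colour [62.49 62.69 62.97] before [41.66 43.57 44.86]
rack top shift ((-0.2865371294245662, -0.33397306408643246), 0.23400231271168523)
```

The knob is back at its home x. I'll park the arm clear at the start side and compare with the first pictures.

Emit:
servo_tool(targets=[{"ax": 0, "ay": 0, "az": 0, "tx": 0, "ty": 0, "tz": -0.03, "hand": 0}, {"ax": 0, "ay": 0, "az": 0, "tx": 0, "ty": 0, "tz": -0.03, "hand": 0}, {"ax": 0, "ay": 0, "az": 0, "tx": 0.005, "ty": 0.036, "tz": 0, "hand": 0}, {"ax": 0, "ay": 0, "az": 0, "tx": 0.005, "ty": 0.036, "tz": 0, "hand": 0}, {"ax": 0, "ay": 0, "az": 0, "tx": 0.005, "ty": 0.036, "tz": 0, "hand": 0}, {"ax": 0, "ay": 0, "az": 0, "tx": 0.005, "ty": 0.036, "tz": 0, "hand": 0}, {"ax": 0, "ay": 0, "az": 0, "tx": 0.005, "ty": 0.036, "tz": 0, "hand": 0}, {"ax": 0, "ay": 0, "az": 0, "tx": 0.005, "ty": 0.036, "tz": 0, "hand": 0}, {"ax": 0, "ay": 0, "az": 0, "tx": 0.005, "ty": 0.036, "tz": 0, "hand": 0}, {"ax": 0, "ay": 0, "az": 0, "tx": 0.005, "ty": 0.036, "tz": 0, "hand": 0}, {"ax": 0, "ay": 0, "az": 0, "tx": 0.005, "ty": 0.036, "tz": 0, "hand": 0}, {"ax": 0, "ay": 0, "az": 0, "tx": 0.005, "ty": 0.036, "tz": 0, "hand": 0}, {"ax": 0, "ay": 0, "az": 0, "tx": 0.005, "ty": 0.036, "tz": 0, "hand": 0}, {"ax": 0, "ay": 0, "az": 0, "tx": 0.005, "ty": 0.036, "tz": 0, "hand": 0}, {"ax": 0, "ay": 0, "az": 0, "tx": 0.005, "ty": 0.036, "tz": 0, "hand": 0}, {"ax": 0, "ay": 0, "az": 0, "tx": 0.005, "ty": 0.036, "tz": 0, "hand": 0}, {"ax": 0, "ay": 0, "az": 0, "tx": 0.005, "ty": 0.036, "tz": 0, "hand": 0}, {"ax": 0, "ay": 0, "az": 0, "tx": 0.005, "ty": 0.036, "tz": 0, "hand": 0}, {"ax": 0, "ay": 0, "az": 0, "tx": 0, "ty": 0, "tz": 0, "hand": 0}])

```text
time: 52.35
tcp_pos: [304.1, 400.4, 294.3]
tcp_rot: [-0.09, 0.996, 0.001, -0.002]
force: [-0.0, -1.5, -0.0]
grip_width: 85.6
gripper_force: 0.0
```

```bash
python3 - <<'E'
from h import *
show(); s,KS,_=look("scene","pics/s16.png"); t,KT,_=look("top","pics/t16.png")
s0=cv2.imread("pics/scene0.png");t0=cv2.imread("pics/top0.png")
def boxes(a,b,n,th=45):
    d=(cv2.absdiff(cv2.GaussianBlur(a,(3,3),0),cv2.GaussianBlur(b,(3,3),0)).max(2)>th).astype(np.uint8)
    k,l,S,c=cv2.connectedComponentsWithStats(cv2.dilate(d,np.ones((3,3))))
    print(n,[tuple(int(x) for x in S[i]) for i in range(1,k) if S[i,4]>15])
boxes(s,s0,"scene");boxes(t,t0,"top")
f=lambda a,b,r:cv2.phaseCorrelate(a[r].mean(2),b[r].mean(2),cv2.createHanningWindow((r[1].stop-r[1].start,r[0].stop-r[0].start),cv2.CV_64F))
print("knob scene",f(s0,s,np.s_[225:285,285:345]),"knob top",f(t0,t,np.s_[195:235,302:342]),"rack top",f(t0,t,np.s_[195:250,178:243]))
for y in(222.2,149.6): print([proj(c,(530.5,y,z),K).round(0) for c,K in(("scene",KS),("top",KT)) for z in(12,160)])
E
```

```text
t 52.4 tcp [304.14 400.35 294.32] ytool az 1.7512 tilt [-0.  0.] w 85.6 gf 0.0 F [-0.02 -1.5  -0.04] q [-0.78  0.15 -0.22  1.83  0.03  1.17  0.74]
scene [(0, 0, 99, 113, 6986), (0, 114, 5, 6, 24), (2, 126, 13, 28, 185), (212, 141, 10, 7, 49), (210, 151, 37, 33, 547), (348, 174, 3, 8, 24), (180, 178, 20, 11, 72), (22, 186, 4, 6, 20), (0, 196, 26, 18, 246), (11, 198, 82, 121, 2991), (234, 200, 5, 4, 17), (0, 208, 23, 30, 202), (27, 249, 8, 17, 80), (96, 287, 20, 33, 473), (108, 322, 7, 12, 64), (103, 333, 4, 5, 19), (5, 339, 11, 5, 33), (89, 361, 11, 15, 86), (67, 380, 18, 14, 109), (0, 390, 15, 11, 106), (8, 410, 4, 6, 22)]
top [(182, 200, 60, 46, 997), (211, 213, 6, 19, 99), (211, 234, 6, 6, 27), (0, 268, 253, 152, 16891), (0, 288, 21, 32, 426), (221, 333, 49, 20, 443), (293, 372, 7, 9, 41), (254, 375, 35, 45, 727), (218, 381, 8, 6, 33), (286, 382, 29, 38, 450)]
knob scene ((0.12138375775903043, 0.00923625789168625), 1.0022686069658135) knob top ((0.017213695255154704, -0.016985840361389393), 0.9992630502991001) rack top ((3.231213562655114, 0.2258830134461789), 0.3437404975587663)
[array([220., 188.]), array([214., 143.]), array([200., 207.]), array([190., 204.])]
[array([237., 200.]), array([232., 154.]), array([223., 207.]), array([216., 204.])]
```

The knob matches its home picture to 0.1 px. The rack seems shifted ~9 mm (a knock), so I'll check numerically that the holders still stand in it.

```bash
python3 - <<'E'
from h import *
s=cv2.imread("pics/s16.png");t=cv2.imread("pics/t16.png");t0=cv2.imread("pics/top0.png");t15=cv2.imread("pics/t15.png");t7=cv2.imread("pics/t7.png")
g=cv2.resize(s[132:216:2,176:262].mean(2),None,fx=1,fy=1)
for row in g: print("".join(" .:-=+*#%@"[min(9,int(x/17))] for x in row))
for n,a in(("t0",t0),("t7",t7),("t15",t15),("t16",t)):
    c=a[222:230,172:250].mean((0,2)); rr=a[190:255,192:205].mean((1,2)); print(n,*c.astype(int)); print("   rows",*rr.astype(int))
E
```

```text
++++++++++++++++++=--======+++++*****+*+***=-:::::::::.::++++++++++++*****+*+*+*+*++++
*+++++++++++++++++=-==-====+++++********+****-::::::::::-=++++++++++++*++*+*++**+++**+
++++++++++++++++++--=--==+==+*#**++****#*###*-::::::::::-++++++++++++***+***+++*+++*++
++++++++++++++++++*==-=-==+=++*#####%%####*++-::::::::.::-+*+++++++++***++*+++**++++**
+++++++++++++++++%@*===-===++=+++*++****++*++=:...::::.::-+++++++++++*+++++++++++++++*
+++++++++++++++*+++==========-=+++**%@@@%#*++*%%*+=-:..:.:++++++++++++*+*++***+*++*+**
+++++++++++*+++++=========+###+++++++*%@@@@%#*##%@@@@@%#+=++++*+++++++++++++===+++++++
+++++++++++++++++=========+#%@%*++**+=-=+#@@@#=:--=+#%%#%%*++++++++++++++++=-..:::::::
+++++++++++++++++====++======+==+++*+==-==++++=::::::::-==++++++++*+++++++=:::::::::::
++++++++++++++++++====-=========+++*+=--===+++=::::::::...-++++++++++++++=::::::::::::
++++++++++++++++++====--===--====++**==-=--=++=:::::::+*#+==++++++++++++=-:-:::::--::+
+*++++++++++++++++++=======-:-====+***+==-==+++-:::::=%@@@@%*++++++++++=-::::::-+#+-=#
+++++++++++++++++=-====+====--===--*%%+=====+++-:::::-=+
[... 3972 characters left out ...]
59 110 145 128 94 145 145 145 145 146 146 145 146 146 146 146 146 146 146 146 146 146 137 125 145 136 129 147 147 139 127 144 138 124 133 73 42 42 42 44 44 45 46 46 46 46
t16 40 38 37 38 40 39 39 40 41 41 40 39 38 38 117 142 144 117 68 68 118 140 140 140 140 141 140 141 141 142 142 141 141 142 142 142 143 143 127 128 142 148 105 79 127 145 145 145 145 145 146 146 146 146 147 147 146 146 147 147 147 148 146 139 141 154 117 83 71 45 45 45 46 44 43 42 42 42
   rows 39 40 42 44 45 44 42 41 40 39 41 91 136 150 201 211 193 114 83 56 105 138 121 90 138 138 138 139 138 139 138 139 139 139 139 139 139 139 139 140 140 131 119 139 129 123 140 140 133 121 137 131 117 126 69 40 40 40 41 41 43 43 43 43 43
```

Both holders stand upright in their slots; the rack was only nudged ~9 mm with the holders in it. Handing in.

```bash
python3 -c "
from station import r
print(r.job_done())"
```

```text
the job is handed in; nothing more can be done
None
```

The job is handed in: both holders present stand fully down in the rack's two far slots, and the empty carriage is wound home, though something shifted the rack about 9 mm after they were placed.

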